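# Clear the degating jig for its next cycle

### The job

Clear the clock-cover degating jig for its next cycle. First push each white cover out of its nest with that nest's spring ejector (do not take hold of a cover while it is in the nest) and lay the covers flat in the grey tray; then, with the block brush and not the fingers, sweep all the gate scraps off the bed into the trough, and stand the brush on its bristles on its mat again. Only when all that is done, press the start button fully down and let it go; leave the screwdriver and the ring alone.

Things in the scene. Friction and masses are not known exactly. Their poses are not given: they have to be found in the camera images.
- jig: Grey fixed bench jig; origin on the table under the middle of the line of nest mouths. Steel bed 40 mm high: x 0 to 116 (then a lip 12 mm higher), y -190 to 190 mm. Housing x -110 to 0, y -148 to 148, roof top at 70 mm, with four roofed nests 47 mm wide, open only to +x onto the bed, at y -108, -36, 36, 108. Scrap trough: x 0 to 116, y 190 to 276, floor 4 mm, walls 56 mm high.
- start_top (a point): Top centre of the start button (grey, 32 mm across), 53 mm above the table, pressed straight down; it sits on a grey station box 75 x 70 x 35 mm.
- start (a joint): Start button: 0 m up, 0.006 m fully down; a spring raises it; 5 N.
- tray: Grey open tray 270 x 140 x 26 mm, walls and floor 5 mm, fixed; origin under its centre, x along its length.
- mat: The brush's black rubber mat 135 x 75 x 3 mm, fixed; origin under its centre, x along its length.
- brush: Block brush standing on its bristles: bristles and head 104 x 48 mm (x, y), 38 mm high, bristles 100 x 46 mm, above them a wooden ridge to grip, 86 mm along x, 20 mm thick in y, from 38 to 78 mm height. Origin at the middle of the underside; z up.
- screwdriver: Screwdriver 200 mm long lying on the table, not part of the job; origin under its middle.
- bezel: White ring 120 mm across, 14 mm high, not part of the job; origin under its centre.
- cover1: White moulded cover, a block 50 x 44 x 18 mm (x, y, z), origin at its centre; may be absent. Starts home in nest 1, its centre at jig x -27, y -108, z 49 mm, long side along the jig's x.
- ejector1 (a joint): Spring ejector slide of nest 1: 0 m at rest, 0.058 m fully pushed along the jig's +x, when the cover is wholly out on the bed; spring 2.5 to 7.5 N, returns by itself.
- tab1 (a point): Top centre of ejector 1's black thumb tab, which stands up through the roof: 14 mm (x) x 26 mm (y), top 29 mm above the roof. Push its -x face towards the jig's +x.
- cover2: White moulded cover, a block 50 x 44 x 18 mm (x, y, z), origin at its centre; may be absent. Starts home in nest 2, its centre at jig x -27, y -36, z 49 mm, long side along the jig's x.
- ejector2 (a joint): Spring ejector slide of nest 2: 0 m at rest, 0.058 m fully pushed along the jig's +x, when the cover is wholly out on the bed; spring 2.5 to 7.5 N, returns by itself.
- tab2 (a point): Top centre of ejector 2's black thumb tab, which stands up through the roof: 14 mm (x) x 26 mm (y), top 29 mm above the roof. Push its -x face towards the jig's +x.
- cover3: White moulded cover, a block 50 x 44 x 18 mm (x, y, z), origin at its centre; may be absent. Starts home in nest 3, its centre at jig x -27, y 36, z 49 mm, long side along the jig's x.
- ejector3 (a joint): Spring ejector slide of nest 3: 0 m at rest, 0.058 m fully pushed along the jig's +x, when the cover is wholly out on the bed; spring 2.5 to 7.5 N, returns by itself.
- tab3 (a point): Top centre of ejector 3's black thumb tab, which stands up through the roof: 14 mm (x) x 26 mm (y), top 29 mm above the roof. Push its -x face towards the jig's +x.
- cover4: White moulded cover, a block 50 x 44 x 18 mm (x, y, z), origin at its centre; may be absent. Starts home in nest 4, its centre at jig x -27, y 108, z 49 mm, long side along the jig's x.
- ejector4 (a joint): Spring ejector slide of nest 4: 0 m at rest, 0.058 m fully pushed along the jig's +x, when the cover is wholly out on the bed; spring 2.5 to 7.5 N, returns by itself.
- tab4 (a point): Top centre of ejector 4's black thumb tab, which stands up through the roof: 14 mm (x) x 26 mm (y), top 29 mm above the roof. Push its -x face towards the jig's +x.
- scrap1: White gate scrap, a block 22 x 15 x 14 mm with a round stub on one side (26 mm overall); origin at the block's centre; may be absent.
- scrap2: White gate scrap, a block 22 x 15 x 14 mm with a round stub on one side (26 mm overall); origin at the block's centre; may be absent.
- scrap3: White gate scrap, a block 22 x 15 x 14 mm with a round stub on one side (26 mm overall); origin at the block's centre; may be absent.
- scrap4: White gate scrap, a block 22 x 15 x 14 mm with a round stub on one side (26 mm overall); origin at the block's centre; may be absent.

How it is judged:
On the way, in this order (a step that is already met when the one before it is completed fails the run):
1. every cover lies flat in the tray (x of cover1 in the frame of tray between -0.115 and 0.115 m and y of cover1 in the frame of tray between -0.055 and 0.055 m and z of each of cover1, cover2, cover3, cover4 in the frame of tray below 0.021 m and linear speed of each of cover1, cover2, cover3, cover4 below 0.05 m/s and x of cover2 in the frame of tray between -0.115 and 0.115 m and y of cover2 in the frame of tray between -0.055 and 0.055 m and x of cover3 in the frame of tray between -0.115 and 0.115 m and y of cover3 in the frame of tray between -0.055 and 0.055 m and x of cover4 in the frame of tray between -0.115 and 0.115 m and y of cover4 in the frame of tray between -0.055 and 0.055 m), for 0.2 s.
2. every scrap lies in the trough (y of scrap1 in the frame of jig between 0.185 and 0.281 m and x of scrap1 in the frame of jig between -0.003 and 0.119 m and z of each of scrap1, scrap2, scrap3, scrap4 in the frame of jig below 0.042 m and y of scrap2 in the frame of jig between 0.185 and 0.281 m and x of scrap2 in the frame of jig between -0.003 and 0.119 m and y of scrap3 in the frame of jig between 0.185 and 0.281 m and x of scrap3 in the frame of jig between -0.003 and 0.119 m and y of scrap4 in the frame of jig between 0.185 and 0.281 m and x of scrap4 in the frame of jig between -0.003 and 0.119 m), for 0.2 s.
3. the brush stands on its mat, let go (horizontal distance between brush and mat below 0.03 m and angle between brush's own z axis and vertical below 0.15 rad and z of brush in the frame of mat below 0.012 m and linear speed of brush below 0.05 m/s and contact force between the fingers and brush below 0.3 N), for 0.2 s.
4. the start button is pressed fully down (value of joint start above 0.005 m), for 0.05 s.
At the end, for the whole second after the job is handed in: Covers flat on the tray floor (centre within 115 mm along, 55 mm across, of the tray centre, under 21 mm high), at rest; scraps in the trough below bed level; brush upright on its mat, within 30 mm of the mat centre; button up, ejectors back (all of step 1 and all of step 2 and horizontal distance between brush and mat below 0.03 m and angle between brush's own z axis and vertical below 0.15 rad and z of brush in the frame of mat below 0.012 m and linear speed of brush below 0.05 m/s and value of joint start below 0.0015 m and value of joint each of ejector1, ejector2, ejector3, ejector4 below 0.006 m); the robot touches nothing.
It fails at once if the fingers touch a cover that is still in its nest (less than 40 mm pushed out) ((x of cover1 in the frame of jig between -0.06 and 0.013 m and y of cover1 in the frame of jig between -0.148 and 0.148 m and z of cover1 in the frame of jig between 0.03 and 0.06 m and contact force between the fingers and cover1 above 0.5 N) or (x of cover2 in the frame of jig between -0.06 and 0.013 m and y of cover2 in the frame of jig between -0.148 and 0.148 m and z of cover2 in the frame of jig between 0.03 and 0.06 m and contact force between the fingers and cover2 above 0.5 N) or (x of cover3 in the frame of jig between -0.06 and 0.013 m and y of cover3 in the frame of jig between -0.148 and 0.148 m and z of cover3 in the frame of jig between 0.03 and 0.06 m and contact force between the fingers and cover3 above 0.5 N) or (x of cover4 in the frame of jig between -0.06 and 0.013 m and y of cover4 in the frame of jig between -0.148 and 0.148 m and z of cover4 in the frame of jig between 0.03 and 0.06 m and contact force between the fingers and cover4 above 0.5 N)).
It fails at once if a scrap is pushed or carried to the trough by the fingers (touched by them over the trough or within 30 mm of the bed's edge beside it) ((y of scrap1 in the frame of jig between 0.16 and 0.3 m and contact force between the fingers and scrap1 above 0.5 N) or (y of scrap2 in the frame of jig between 0.16 and 0.3 m and contact force between the fingers and scrap2 above 0.5 N) or (y of scrap3 in the frame of jig between 0.16 and 0.3 m and contact force between the fingers and scrap3 above 0.5 N) or (y of scrap4 in the frame of jig between 0.16 and 0.3 m and contact force between the fingers and scrap4 above 0.5 N)).
It fails at once if the start button is pressed while a scrap is still on the bed (value of joint start above 0.004 m and z of any of scrap1, scrap2, scrap3, scrap4 in the frame of jig above 0.043 m).
It fails at once if the screwdriver or ring is moved more than 30 mm (distance of any of screwdriver, bezel from where it was at the start of the episode above 0.03 m).
Of cover1, cover2, cover3, cover4 only 3 to 4 are there at a start; the rules pass over those that are not, and their reading is None.
Of scrap1, scrap2, scrap3, scrap4 only 2 to 4 are there at a start; the rules pass over those that are not, and their reading is None.
At some moment in a run one of cover1, cover2, cover3, cover4 may be knocked a few centimetres aside while the robot is not near it.
Once in a run the grip may slacken for a moment while it holds something.
It also fails if it takes over 208 s, if anything falls off the work surface, if the arm or the gripper's body presses on something with over 40 N, if the wrist force passes 120 N, or if a joint passes its speed limit or range.

### The arm

A 7-joint arm with a two-finger parallel gripper is mounted at the origin on the work surface. World frame = base frame: x ahead of the robot, y to its left, z up, the work surface at z = 0. Lengths are in m, angles in rad, forces in N, time in s.
With the tool pointing down it reaches from about 0.4 to 0.925 m from the base axis. Payload 4.1 kg.
Tool frame: the origin (TCP) lies midway between the tips of the shut fingers; the grasp point (between the pads) lies 19 mm behind it; z points along the fingers, y is the line along which they close (so a half turn about z gives the same grasp; the last joint's range is limited). The gripper opens to 85 mm and grips with 20 to 120 N. Pads are 22 mm wide; open, the fingers measure 114 mm over their backs; the gripper's body (76 mm by 85 mm) begins 54 mm behind the grasp point. The pads swing forward as they close: fully open they stand 13 mm farther back than shut.
Start: joints at [1.084, 0.398, 0.045, 1.537, -0.019, 1.207, -0.051], TCP at [0.246, -0.602, 0.231] pointing down, gripper open.
Joint ranges: [-2.82, 2.82], [-0.49, 2.23], [-1.37, 1.46], [0, 2.46], [-1.36, 4.5], [0.23, 2], [-2.94, 2.94]. Speed limits (rad/s): [2.57, 2.57, 3.14, 3.14, 3.14, 3.14, 3.14].

### API

Orientations are given as a rotation vector (axis times angle).
In Python, from station import * gives the robot as it stands.
- The arm moves only by the tool step_arm, never from a script. Its argument "deltas" is a list that holds one entry, the list of rows, each a list of 5 numbers: the opening, from 0 (shut) to 1 (fully open), then the shift along the tool's x, y, z in units of 25 mm (1.0 is 25 mm), then the turn about the tool's z in units of 5 degrees (1.0 is 5 degrees). A call has 1 to 8 rows; each row shifts and turns the commanded pose from where the row before left it, along the tool's axes as they then stand; what a row does not reach is not made up. A row lasts 1/12 s, in which the tool goes at most 41.7 mm and 7.16 degrees, less where a joint would pass 70% of its speed; a pose out of reach is approached as far as the arm can. A call is refused whole if a number of a shift passes 1 or a number of a turn 1, either way. A call with a gripper value outside its range is refused whole. The fingers move at their own pace and stop on an object; the grip force is fixed at half the most. Time passes only in rows, so rows that do not move let the fingers close. It gives the time, the measured TCP pose, the force, the opening and the grip force at its end, in the units of the state.
- read_state(): the state, without advancing time (a new reading comes with each control period).
- get_image(name): name is "scene" or "side" or "wrist"; returns a dict with "frame" (384x512x3 uint8, blue, green, red), "intrinsics" (3x3 intrinsics, pixels), "world_to_cam" (4x4, takes a point from world to camera coordinates). Camera axes: x right, y down, z forward; pixel columns grow to the right and rows downward; lengths in m; the calibration is good to about 2 mm. A picture is of the moment at which its call begins. There is no depth.
- close_job(): hands the job in; it is judged then, once.
The state is a dict: "time": time; "q": joint angles; "joint_velocities": joint speeds; "tau": joint torques, N m; "position": TCP position; "ee_rot": TCP orientation; "wrist_force": force on the tool from outside, world axes, zero at the start; "moment": the same for the moment, N m; "gripper_width": finger opening in m; "finger_force": force on a finger pad.
Only numpy, scipy, OpenCV 4.12 (cv2) and the standard library are available. Lean on these libraries where they do the work, as an engineer would, in place of code of your own. Each camera call takes 0.05 s, during which the arm holds its last target. There are 200 camera calls.

## Working session

There is one attempt and no reset: what is moved stays moved. The work goes in short steps, Python scripts to look and compute and a tool call to move; the robot and the scene stay as the last step left them, time stands still between calls to the robot, and variables do not carry over. Pictures are saved under pics/ and viewed, at most 14 in all, crops included, and the job is handed in when it is done.

Besides the shell and the picture viewer there is one more tool, called as name([rows], argument=value, ...), one row to a line, values as JSON. step_arm: Moves the arm, as the interface text tells. Its arguments: {"type":"object","properties":{"deltas":{"type":"array"}},"required":["deltas"]}

```bash
mkdir -p pics; ls
python3 - <<'E'
from station import *
import cv2,numpy as np
s=read_state();print(s)
for n in ("scene","side"):
    r=get_image(n);cv2.imwrite(f"pics/{n}0.png",cv2.resize(r["frame"],(800,600),interpolation=cv2.INTER_CUBIC));print(n,r["intrinsics"].tolist(),r["world_to_cam"].tolist())
    np.savez(f"{n}.npz",K=r["intrinsics"],T=r["world_to_cam"],f=r["frame"])
E
```

```text
pics
{'time': 0.0, 'q': array([ 1.08402753,  0.39919782,  0.04504799,  1.53782495, -0.01872017,
        1.20689353, -0.05073386]), 'joint_velocities': array([1.00577996e-03, 1.88768460e-03, 1.85312681e-04, 2.56703571e-04,
       6.74494465e-05, 1.41423216e-03, 6.02454092e-04]), 'tau': array([ 4.00324143e-04, -4.75125718e+01,  1.36465531e+00, -2.54216820e+01,
        1.16019265e-02,  9.63614148e-03, -2.69808129e-05]), 'position': array([ 0.24557137, -0.60117227,  0.23028446]), 'ee_rot': array([-3.08090643e+00, -6.05033226e-01,  7.57725384e-04]), 'wrist_force': array([ 0.34810553, -1.10630561, -0.50397   ]), 'moment': array([-0.00739734, -0.00068083,  0.00281291]), 'finger_force': 0.0, 'gripper_width': 0.0853394157784481}
scene [[496.74391052614504, 0.0, 257.6417407784985], [0.0, 496.74391052614504, 185.9264881676552], [0.0, 0.0, 1.0]] [[-0.400556235053341, 0.916228126032617, -0.008984632805591017, 0.27918797041667603], [0.7876081306323305, 0.33928237882528567, -0.5143548385895688, -0.4124583210033085], [-0.46821804228557723, -0.21310440747533604, -0.8575303938595108, 1.5207216495246085], [0.0, 0.0, 0.0, 1.0]]
side [[357.6623011244966, 0.0, 251.8787083984294], [0.0, 357.6623011244966, 187.19153224621556], [0.0, 0.0, 1.0]] [[-0.9817497154966985, -0.19014981228756503, 0.003247307985983745, 0.5785331529732725], [-0.15100973561839068, 0.7690616440181637, -0.6210799042382096, 0.17422362847218986], [0.1156008471881404, -0.6102353944070136, -0.7837405230956869, 0.7763389174013366], [0.0, 0.0, 0.0, 1.0]]
```

View pics/scene0.png

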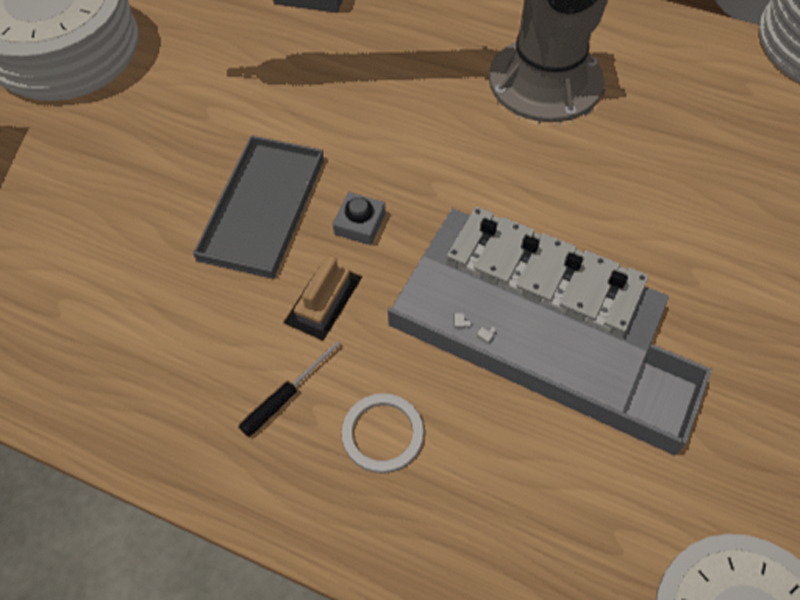

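View pics/side0.png

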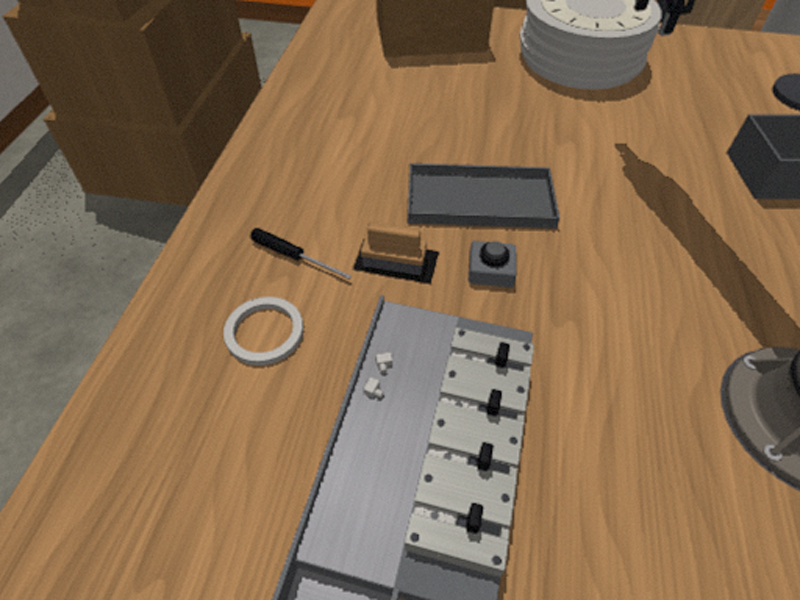

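The scene view shows the jig at right: tabs at (489,225), (531,242), (574,260) and (618,279), the trough at (670,395), and two scraps at (461,321) and (487,333). It also shows the tray (260,205), button (358,208), brush on its mat (325,297), screwdriver and ring. I'll enlarge crops for precise corners.

Run:
```python
import cv2,numpy as np
f=np.load("scene.npz")["f"]
cv2.imwrite("pics/c1.png",cv2.resize(f[128:293,244:464],None,fx=3.6,fy=3.6,interpolation=cv2.INTER_CUBIC))
cv2.imwrite("pics/c2.png",cv2.resize(f[80:220,120:260],None,fx=4.2,fy=4.2,interpolation=cv2.INTER_CUBIC))
```

```text
(no output)
```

View pics/c1.png

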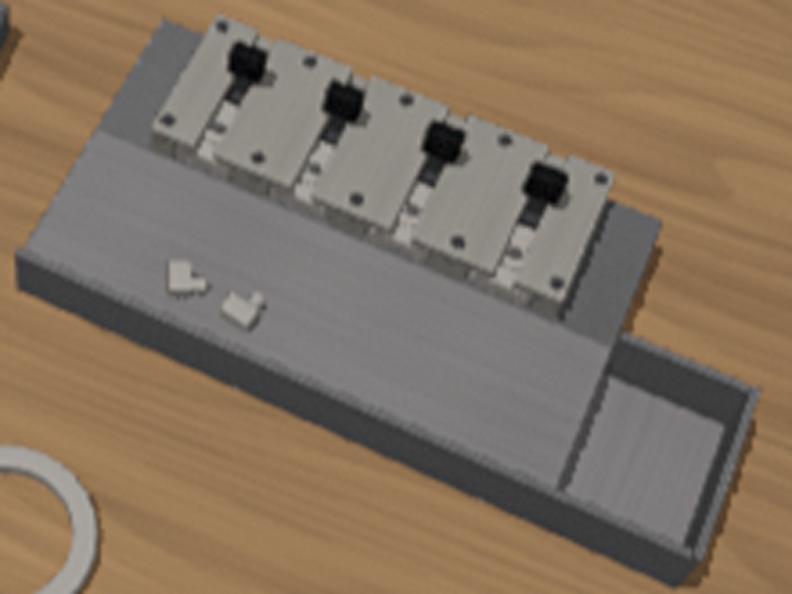

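View pics/c2.png

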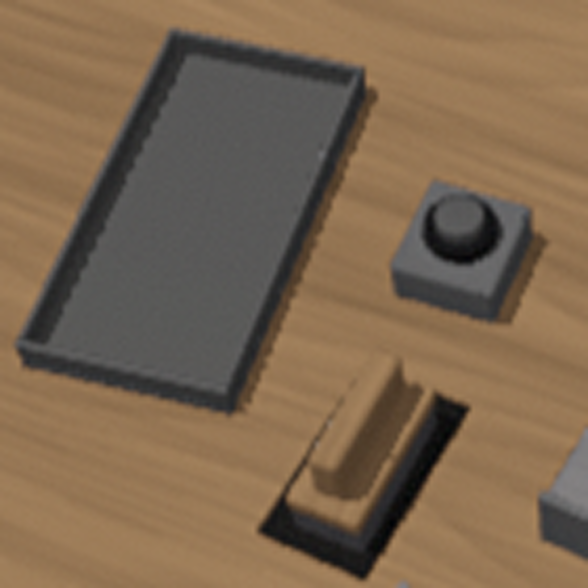

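```bash
cat > h.py <<'E'
import numpy as np
from scipy.optimize import least_squares
from scipy.spatial.transform import Rotation as R
D=np.load("scene.npz");K,T=D["K"],D["T"]
def proj(P,K=K,T=T):
    c=np.atleast_2d(P)@T[:3,:3].T+T[:3,3];return c[:,:2]/c[:,2:]*[K[0,0],K[1,1]]+K[:2,2]
def ray(uv,z,K=K,T=T):
    d=T[:3,:3].T@np.linalg.solve(K,[*uv,1]);o=-T[:3,:3].T@T[:3,3];return o+d*(z-o[2])/d[2]
c1=lambda p:(np.array(p,float)+.5)/3.6-.5+[244,128]
c2=lambda p:(np.array(p,float)+.5)/4.2-.5+[120,80]
def to_w(pose,P):
    P=np.atleast_2d(P);c,s=np.cos(pose[2]),np.sin(pose[2]);return np.c_[P[:,:2]@np.array([[c,s],[-s,c]])+pose[:2],P[:,2]]
def to_l(pose,P):
    c,s=np.cos(pose[2]),np.sin(pose[2]);return (np.atleast_2d(P)[:,:2]-pose[:2])@np.array([[c,-s],[s,c]])
def fit(P,uv,x0):
    P=np.array(P)/1000
    r=least_squares(lambda x:(proj(to_w(x,P))-uv).ravel(),x0);return r.x,r.fun.reshape(-1,2)
E
python3 - <<'E'
from h import *
np.set_printoptions(precision=4,suppress=True)
P=[(-110,-148,70),(0,-148,70),(-110,148,70),(0,148,70),(0,190,40),(0,-190,40)]
uv=c1([(222,16),(153,128),(612,173),(560,300),(612,345),(100,132)])
g=ray(uv[4],.04);j,r=fit(P,uv,[.6,0,0]);print("jig",j,np.degrees(j[2]));print(r)
for p in [(246,48),(345,88),(444,128),(546,168)]:
    w=ray(c1(p),.099);print("tabtop",w,to_l(j,w))
for p in [(182,277),(240,310)]:
    w=ray(c1(p),.047);print("scrap",w,to_l(j,w))
for p in [(562,490),(20,250),(758,392),(612,345)]: print("lip/trough z52",to_l(j,ray(c1(p),.052)))
t,r=fit([(135,70,26),(135,-70,26),(-135,-70,26),(-135,70,26)],c2([(18,348),(172,30),(365,70),(230,393)])[[0,3,2,1]],[.5,-.5,0]);print("tray",t);print(r)
for zz,p in [(3,(260,530)),(3,(365,578)),(3,(468,405)),(81,(378,352)),(81,(400,362)),(81,(312,462)),(81,(333,472)),(53,(463,218)),(26,(18,348)),(26,(172,30)),(26,(365,70)),(26,(230,393))]: print(zz,p,ray(c2(p),zz/1000))
E
```

```text
jig [ 0.5115  0.1381 -0.065 ] -3.7260102011084286
[[-1.2916 -0.7733]
 [-0.6804 -0.1054]
 [ 1.4688 -0.1127]
 [ 0.9962  0.2771]
 [ 0.5992  0.9277]
 [-1.3082 -0.9361]]
tabtop [0.4336 0.0322 0.099 ] [[-0.0708 -0.1108]]
tabtop [0.4385 0.1052 0.099 ] [[-0.0707 -0.0376]]
tabtop [0.4433 0.1761 0.099 ] [[-0.0705  0.0335]]
tabtop [0.4472 0.2468 0.099 ] [[-0.0713  0.1043]]
scrap [0.59   0.0495 0.047 ] [[ 0.0841 -0.0833]]
scrap [0.5979 0.0937 0.047 ] [[ 0.0892 -0.0386]]
lip/trough z52 [[0.1159 0.1913]]
lip/trough z52 [[ 0.1174 -0.1879]]
lip/trough z52 [[-0.0046  0.2804]]
lip/trough z52 [[0.0055 0.1871]]
tray [ 0.4894 -0.3584 -0.0077]
[[ 41.0212  10.9756]
 [-56.2173 -17.9507]
 [-37.6268 -12.2749]
 [ 51.965   12.2638]]
3 (260, 530) [ 0.6815 -0.2149  0.003 ]
3 (365, 578) [ 0.6855 -0.1429  0.003 ]
3 (468, 405) [ 0.5527 -0.1384  0.003 ]
81 (378, 352) [ 0.583  -0.1773  0.081 ]
81 (400, 362) [ 0.5842 -0.1625  0.081 ]
81 (312, 462) [ 0.6645 -0.1784  0.081 ]
81 (333, 472) [ 0.6657 -0.1645  0.081 ]
53 (463, 218) [ 0.4567 -0.1839  0.053 ]
26 (18, 348) [ 0.6375 -0.4036  0.026 ]
26 (172, 30) [ 0.3724 -0.4442  0.026 ]
26 (365, 70) [ 0.3526 -0.3074  0.026 ]
26 (230, 393) [ 0.6147 -0.2676  0.026 ]
```

The crops show white covers in all four nest slots and two scraps on the bed. The measured sizes and the 72 mm tab pitch match the given ones. I'll turn the tool to the jig's axes first and shut the fingers.

```bash
cat >> h.py <<'E'
from station import *
J=np.array([.5115,.1381-.0013,-.065]);TR=np.array([.4943,-.3557,.151]);MAT=np.array([.617,-.1767,-.04])
def plan(frame,p,z,yaw=None,turn=True):
    """units (25mm, 5deg) from here to local point p of frame; shifts in tool axes AFTER the turn"""
    s=read_state();M=R.from_rotvec(s["ee_rot"]).as_matrix();y0=np.arctan2(M[1,0],M[0,0])
    y1=y0 if not turn else (frame[2] if yaw is None else yaw)
    tx=np.array([np.cos(y1),np.sin(y1),0]);ty=np.array([np.sin(y1),-np.cos(y1),0])
    d=to_w(frame,[*p,z])[0]-s["position"]
    print("turn %.2f | x %.2f y %.2f z %.2f"%(-np.degrees(y1-y0)/5,d@tx/.025,d@ty/.025,-d[2]/.025),"| pos",s["position"].round(4),"yaw %.1f"%np.degrees(y0),"tilt",(M[:,2]*100).round(1),"jig",(to_l(J,s["position"])*1000).round(1),"F",s["wrist_force"].round(1),"w %.3f t %.1f"%(s["gripper_width"],s["time"]))
E
python3 -c "
from h import *
plan(J,(-.097,-.108),.140)"
```

```text
turn 5.19 | x 4.82 y -25.83 z 3.61 | pos [ 0.2456 -0.6012  0.2304] yaw 22.2 tilt [  -0.1    0.2 -100. ] jig [[-217.4 -753.7]] F [-0.5 -0.2 -0.1] w 0.086 t 0.1
```

step_arm([
  [[0,0,0,0,0.9],[0,0,0,0,0.9],[0,0,0,0,0.9],[0,0,0,0,0.9],[0,0,0,0,0.8],[0,0,0,0,0.8]],
])

```text
time: 0.6
position: [0.2457, -0.6014, 0.2307]
ee_rot: [-3.139, 0.109, 0.001]
wrist_force: [0.2, -0.1, -1.0]
gripper_width: 0.0124
finger_force: 0.0
```

```bash
python3 -c "
from h import *
plan(J,(-.097,-.108),.140)"
```

```text
turn -0.05 | x 4.81 y -25.84 z 3.63 | pos [ 0.2457 -0.6014  0.2307] yaw -4.0 tilt [  -0.     0.1 -100. ] jig [[-217.3 -753.9]] F [ 0.2 -0.1 -1. ] w 0.012 t 0.6
```

step_arm([
  [[0,0.8,-1,0,0],[0,0.8,-1,0,0],[0,0.8,-1,0,0],[0,0.8,-1,0,0],[0,0.8,-1,0,0],[0,0.8,-1,0,0],[0,0,-1,0,0],[0,0,-1,0,0]],
])

```text
time: 1.27
position: [0.3801, -0.4079, 0.2306]
ee_rot: [-3.139, 0.099, 0.001]
wrist_force: [-0.5, -0.0, 0.2]
gripper_width: -0.0001
finger_force: 0.0
```

step_arm([
  [[0,0,-1,0,0],[0,0,-1,0,0],[0,0,-1,0,0],[0,0,-1,0,0],[0,0,-1,0,0],[0,0,-1,0,0],[0,0,-1,0,0],[0,0,-1,0,0]],
])

```text
time: 1.93
position: [0.3915, -0.2092, 0.231]
ee_rot: [-3.14, 0.104, 0.001]
wrist_force: [0.2, -0.2, 0.9]
gripper_width: 0.0001
finger_force: 0.0
```

step_arm([
  [[0,0,-1,0,0],[0,0,-1,0,0],[0,0,-1,0,0],[0,0,-1,0,0],[0,0,-1,0,0],[0,0,-1,0.4,0],[0,0,-1,0.8,0],[0,0,-1,0.8,0]],
])

```text
time: 2.6
position: [0.4054, -0.0098, 0.1812]
ee_rot: [3.14, -0.104, 0.004]
wrist_force: [0.9, 0.1, 0.3]
gripper_width: 0.0001
finger_force: 0.0
```

step_arm([
  [[0,0,-0.9,0.8,0],[0,0,-0.9,0.8,0],[0,0,0,0,0],[0,0,0,0,0]],
])

```text
time: 2.93
position: [0.4069, 0.0347, 0.1403]
ee_rot: [3.14, -0.099, -0.005]
wrist_force: [0.7, -0.5, 0.7]
gripper_width: 0.0002
finger_force: 0.0
```

```bash
python3 -c "
from h import *
import cv2
plan(J,(-.097,-.108),.078)
r=get_image('wrist');cv2.imwrite('pics/w1.png',r['frame']);print(proj(to_w(J,[[-.071,-.108,.099],[-.078,-.121,.099],[-.078,-.095,.099],[0,-.148,.07],[0,-.072,.07]]),r['intrinsics'],r['world_to_cam']))"
```

```text
turn 0.03 | x 0.03 y -0.03 z 2.49 | pos [0.4069 0.0347 0.1403] yaw -3.6 tilt [  -0.3   -0.  -100. ] jig [[ -97.8 -108.7]] F [ 0.7 -0.5  0.7] w 0.000 t 2.9
[[257.21110341 171.14480318]
 [278.75618933 182.40119036]
 [235.63100886 182.33095804]
 [322.26510023  47.7941902 ]
 [199.0266294   47.51883718]]
```

View pics/w1.png

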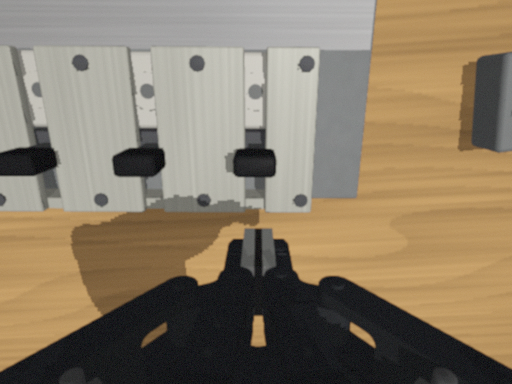

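The wrist view shows tab 1 straight ahead of the fingers at about (255,160), and the roof front edge (row 47) lies where predicted. I'll go down and push.

step_arm([
  [[0,0,0,0.8,0],[0,0,0,0.8,0],[0,0,0,0.9,0],[0,0,0,0,0],[0,0.2,0,0,0],[0,0.2,0,0,0]],
])

```text
time: 3.48
position: [0.4191, 0.0325, 0.08]
ee_rot: [3.139, -0.106, 0.002]
wrist_force: [-2.9, -0.4, -1.4]
gripper_width: -0.0002
finger_force: 1.7
```

step_arm([
  [[0,0.3,0,0,0],[0,0.3,0,0,0],[0,0.3,0,0,0],[0,0.3,0,0,0],[0,0.3,0,0,0],[0,0.3,0,0,0],[0,0.2,0,0,0],[0,0,0,0,0]],
])

```text
time: 4.15
position: [0.4676, 0.0293, 0.0795]
ee_rot: [3.139, -0.105, -0.005]
wrist_force: [-6.4, 0.1, 5.4]
gripper_width: 0.0004
finger_force: 3.3
```

step_arm([
  [[0,0.1,0,0,0],[0,0.1,0,0,0],[0,0,0,0,0]],
])

```text
time: 4.4
position: [0.4719, 0.029, 0.0794]
ee_rot: [3.138, -0.105, -0.006]
wrist_force: [-8.2, -1.0, 5.3]
gripper_width: -0.0001
finger_force: 3.6
```

```bash
python3 -c "
from h import *
import cv2
plan(J,(-.097,-.108),.078)
r=get_image('scene');cv2.imwrite('pics/s1.png',cv2.resize(r['frame'][120:260,240:420],None,fx=4,fy=4,interpolation=cv2.INTER_CUBIC))"
```

```text
turn -0.02 | x -2.58 y -0.09 z 0.06 | pos [0.4719 0.029  0.0794] yaw -3.8 tilt [  -0.4   -0.1 -100. ] jig [[ -32.5 -110.1]] F [-8.2 -1.   5.3] w -0.000 t 4.4
```

View pics/s1.png

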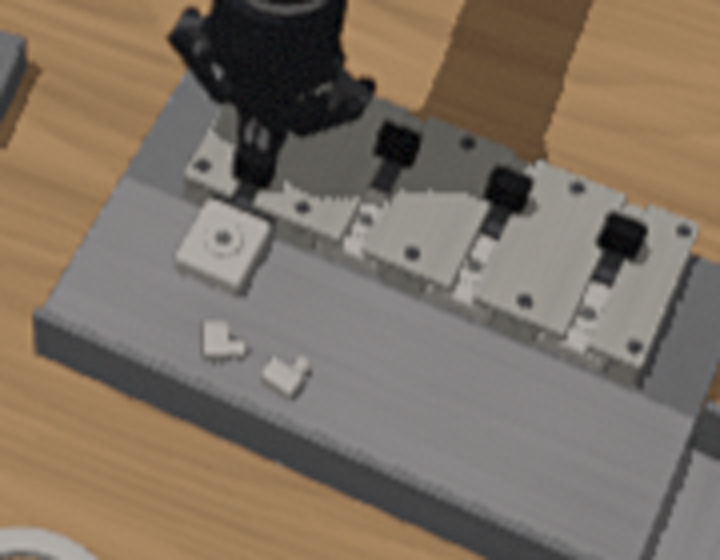

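Cover 1 is out on the bed, with its top centre at about (222,240) in the crop, clear of both scraps. I'll push a little further, then check its position.

step_arm([
  [[0,0.1,0,0,0],[0,0.05,0,0,0],[0,0,0,0,0]],
])

```text
time: 4.7
position: [0.4752, 0.0288, 0.0794]
ee_rot: [3.138, -0.105, -0.007]
wrist_force: [-7.9, -0.5, 5.1]
gripper_width: 0.0001
finger_force: 3.7
```

```bash
python3 -c "
from h import *
p=ray((np.array([222,240])+.5)/4-.5+[240,120],.058);print(p,to_l(J,p))
plan(J,(-.097,.036),.078)"
```

```text
[0.52999553 0.02777885 0.058     ] [[ 0.02553786 -0.10758956]]
turn -0.02 | x -2.71 y -5.84 z 0.06 | pos [0.4752 0.0288 0.0794] yaw -3.8 tilt [  -0.4   -0.1 -100. ] jig [[ -29.2 -110.1]] F [-7.9 -0.5  5.1] w 0.000 t 4.7
```

step_arm([
  [[0,0.08,0,0,0],[0,0,0,0,0],[0,-0.5,0,0,0],[0,-0.5,0,0,0],[0,-0.5,0,0,0],[0,-0.5,0,0,0],[0,-0.4,0,0,0],[0,-0.4,0,0,0]],
])

```text
time: 5.37
position: [0.41, 0.0339, 0.0797]
ee_rot: [-3.14, 0.104, -0.005]
wrist_force: [0.4, -0.4, -0.1]
gripper_width: -0.0
finger_force: 0.0
```

step_arm([
  [[0,0,0,-0.8,0],[0,0,0,-0.8,0],[0,0,-1,0,0],[0,0,-1,0,0],[0,0,-1,0,0],[0,0,-1,0,0],[0,0,-0.9,0,0],[0,0,-0.9,0,0]],
])

```text
time: 6.03
position: [0.4198, 0.1806, 0.1199]
ee_rot: [-3.138, 0.103, -0.005]
wrist_force: [-0.6, -0.6, 0.2]
gripper_width: 0.0001
finger_force: 0.0
```

step_arm([
  [[0,0,0,0,0],[0,0,0,0.8,0],[0,0,0,0.8,0],[0,0,0,0,0],[0,0,0,0,0]],
])

```text
time: 6.45
position: [0.4184, 0.1783, 0.0787]
ee_rot: [3.14, -0.104, -0.001]
wrist_force: [0.1, 0.3, 0.9]
gripper_width: 0.0005
finger_force: 0.0
```

```bash
python3 -c "
from h import *
plan(J,(-.027,.036),.079)"
```

```text
turn -0.01 | x 2.74 y -0.02 z -0.01 | pos [0.4184 0.1783 0.0787] yaw -3.8 tilt [  -0.1   -0.  -100. ] jig [[-95.6  35.4]] F [0.1 0.3 0.9] w 0.001 t 6.5
```

step_arm([
  [[0,0.35,0,0,0],[0,0.35,0,0,0],[0,0.35,0,0,0],[0,0.35,0,0,0],[0,0.35,0,0,0],[0,0.35,0,0,0],[0,0.3,0,0,0],[0,0.3,0,0,0]],
])

```text
time: 7.12
position: [0.4846, 0.1743, 0.0797]
ee_rot: [3.139, -0.104, -0.006]
wrist_force: [-9.0, 0.3, 8.6]
gripper_width: -0.0003
finger_force: 4.7
```

step_arm([
  [[0,0.1,0,0,0],[0,0,0,0,0]],
])

```text
time: 7.28
position: [0.4857, 0.1742, 0.0795]
ee_rot: [3.138, -0.104, -0.011]
wrist_force: [-10.7, -0.5, 8.9]
gripper_width: -0.0
finger_force: 5.6
```

step_arm([
  [[0,-0.4,0,0,0],[0,-0.5,0,0,0],[0,-0.5,0,0,0],[0,-0.5,0,0,0],[0,-0.4,0,0,0],[0,-0.5,0,0,0],[0,0,0,-0.8,0],[0,0,0,-0.8,0]],
])

```text
time: 7.95
position: [0.4174, 0.1782, 0.1189]
ee_rot: [3.139, -0.102, -0.001]
wrist_force: [1.2, 0.6, 0.4]
gripper_width: 0.0003
finger_force: 0.0
```

step_arm([
  [[0,0,-1,0,0],[0,0,-1,0,0],[0,0,-0.9,0,0],[0,0,0,0,0],[0,0,0,0.8,0],[0,0,0,0.8,0],[0,0,0,0,0]],
])

```text
time: 8.53
position: [0.4215, 0.249, 0.0762]
ee_rot: [3.137, -0.104, -0.006]
wrist_force: [-0.1, -1.2, -0.3]
gripper_width: -0.0002
finger_force: 0.0
```

```bash
python3 -c "
from h import *
plan(J,(-.027,.108),.079)"
```

```text
turn -0.01 | x 2.80 y -0.07 z -0.11 | pos [0.4215 0.249  0.0762] yaw -3.8 tilt [  -0.4   -0.3 -100. ] jig [[-97.1 106.2]] F [-0.1 -1.2 -0.3] w -0.000 t 8.5
```

step_arm([
  [[0,0.35,0,0,0],[0,0.35,0,0,0],[0,0.35,0,0,0],[0,0.35,0,0,0],[0,0.35,0,0,0],[0,0.35,0,0,0],[0,0.35,0,0,0],[0,0.3,0,0,0]],
])

```text
time: 9.2
position: [0.4899, 0.246, 0.0791]
ee_rot: [3.138, -0.104, -0.008]
wrist_force: [-9.4, -0.2, 2.6]
gripper_width: 0.0001
finger_force: 4.7
```

step_arm([
  [[0,0.05,0,0,0],[0,0,0,0,0]],
])

```text
time: 9.37
position: [0.4905, 0.246, 0.0791]
ee_rot: [3.138, -0.104, -0.01]
wrist_force: [-9.2, -0.8, 3.7]
gripper_width: -0.0
finger_force: 4.7
```

step_arm([
  [[0,-0.4,0,0,0],[0,-0.5,0,0,0],[0,-0.5,0,0,0],[0,-0.5,0,0,0],[0,-0.4,0,0,0],[0,-0.5,0,0,0],[0,0,0,-0.8,0],[0,0,0,-0.8,0]],
])

```text
time: 10.03
position: [0.4223, 0.2512, 0.1191]
ee_rot: [3.14, -0.101, 0.001]
wrist_force: [1.1, 0.4, 1.0]
gripper_width: -0.0001
finger_force: 0.0
```

step_arm([
  [[0,0,1,0,0],[0,0,1,0,0],[0,0,1,0,0],[0,0,1,0,0],[0,0,0.9,0,0],[0,0,0.9,0,0],[0,0,0,0,0],[0,0,0,0,0]],
])

```text
time: 10.7
position: [0.4146, 0.1055, 0.1195]
ee_rot: [-3.14, 0.108, -0.005]
wrist_force: [0.5, -0.3, -0.1]
gripper_width: 0.0
finger_force: 0.0
```

step_arm([
  [[0,0,0,0.7,0],[0,0,0,0.7,0],[0,0,0,0,0]],
])

```text
time: 10.95
position: [0.4122, 0.1071, 0.0821]
ee_rot: [3.14, -0.1, -0.004]
wrist_force: [0.5, -0.2, 0.0]
gripper_width: 0.0001
finger_force: 0.0
```

```bash
python3 -c "
from h import *
plan(J,(-.027,-.036),.079)"
```

```text
turn 0.01 | x 2.81 y -0.00 z 0.13 | pos [0.4122 0.1071 0.0821] yaw -3.7 tilt [  -0.3    0.  -100. ] jig [[-97.1 -36.1]] F [ 0.5 -0.2  0. ] w 0.000 t 10.9
```

step_arm([
  [[0,0.35,0,0,0],[0,0.35,0,0,0],[0,0.35,0,0,0],[0,0.35,0,0,0],[0,0.35,0,0,0],[0,0.35,0,0,0],[0,0.35,0,0,0],[0,0.3,0,0,0]],
])

```text
time: 11.62
position: [0.4804, 0.1026, 0.084]
ee_rot: [3.14, -0.103, -0.009]
wrist_force: [-8.8, 1.8, 5.7]
gripper_width: -0.0002
finger_force: 4.8
```

step_arm([
  [[0,0.05,0,0,0],[0,0,0,0,0]],
])

```text
time: 11.78
position: [0.4809, 0.1026, 0.084]
ee_rot: [3.139, -0.103, -0.011]
wrist_force: [-9.7, 1.6, 5.8]
gripper_width: -0.0002
finger_force: 5.0
```

step_arm([
  [[0,-0.4,0,0,0],[0,-0.5,0,0,0],[0,-0.5,0,0,0],[0,-0.5,0,0,0],[0,-0.4,0,0,0],[0,-0.5,0,0,0],[0,0,0,-1,0],[0,0,0,-1,0]],
])

```text
time: 12.45
position: [0.4135, 0.1063, 0.1345]
ee_rot: [3.14, -0.102, -0.0]
wrist_force: [1.5, 0.4, 0.8]
gripper_width: 0.0003
finger_force: 0.0
```

step_arm([
  [[0.7,0,0,-1,0],[0.7,0,0,-1,0],[0.7,0,0,-0.6,0],[0.7,0,0,0,0]],
])

```text
time: 12.78
position: [0.418, 0.1074, 0.2036]
ee_rot: [-3.138, 0.104, -0.018]
wrist_force: [0.0, -0.5, 0.0]
gripper_width: 0.0485
finger_force: 0.0
```

```bash
python3 -c "
from h import *
import cv2
plan(J,(.031,-.108),.12)
r=get_image('scene');cv2.imwrite('pics/s2.png',cv2.resize(r['frame'][120:280,240:440],None,fx=3.7,fy=3.7,interpolation=cv2.INTER_CUBIC))
print(((proj(to_w(J,[[.031,y,.058] for y in (-.108,-.036,.036,.108)]))-[240,120]+.5)*3.7-.5).round())"
```

```text
turn -0.01 | x 4.90 y 2.90 z 3.35 | pos [0.418  0.1074 0.2036] yaw -3.8 tilt [   1.1    0.2 -100. ] jig [[-91.4 -35.4]] F [ 0.  -0.5  0. ] w 0.049 t 12.8
[[201. 228.]
 [301. 271.]
 [405. 315.]
 [511. 360.]]
```

View pics/s2.png

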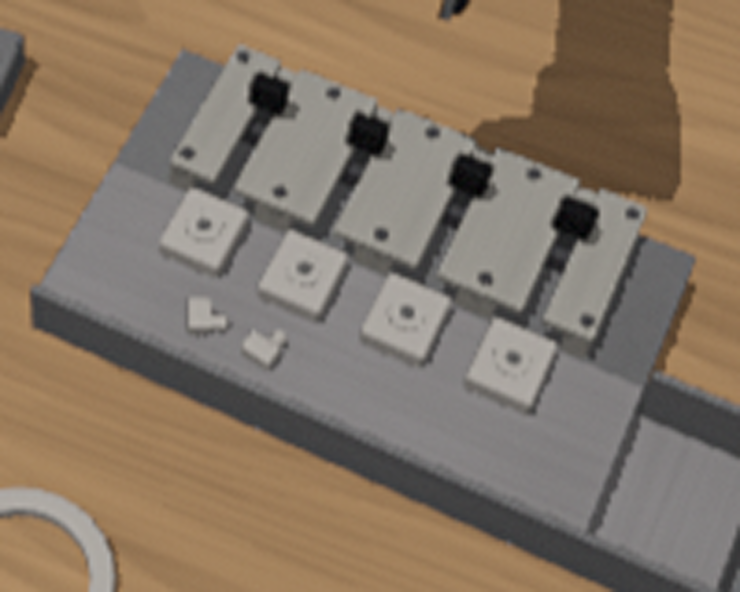

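All four covers are out and lie where predicted: (204,227), (304,270), (406,314) and (512,358). The ejectors are back and the scraps haven't moved. Next I'll pick cover 1.

step_arm([
  [[0.7,0.8,0.5,0,0],[0.7,0.8,0.5,0,0],[0.7,0.8,0.5,0,0],[0.7,0.8,0.5,0,0],[0.7,0.8,0.5,0.5,0],[0.7,0.9,0.4,0.8,0],[0.7,0,0,1,0],[0.7,0,0,1,0]],
])

```text
time: 13.5
position: [0.5328, 0.0246, 0.1148]
ee_rot: [-3.14, 0.107, -0.002]
wrist_force: [-0.4, 0.1, 0.5]
gripper_width: 0.06
finger_force: 0.0
```

step_arm([
  [[0.7,0,0,0,0],[0.7,0,0,0,0]],
])

```text
time: 13.67
position: [0.53, 0.0257, 0.1148]
ee_rot: [3.14, -0.103, -0.006]
wrist_force: [0.9, -0.4, 0.4]
gripper_width: 0.06
finger_force: 0.0
```

```bash
python3 -c "
from h import *
plan(J,(.031,-.107),.039)"
```

```text
turn -0.01 | x 0.21 y -0.11 z 3.03 | pos [0.53   0.0257 0.1148] yaw -3.8 tilt [  -0.4   -0.  -100. ] jig [[  25.6 -109.6]] F [ 0.9 -0.4  0.4] w 0.060 t 13.7
```

step_arm([
  [[0.7,0.2,-0.1,0.5,0],[0.7,0,0,0.8,0],[0.7,0,0,0.8,0],[0.7,0,0,0.6,0],[0.7,0,0,0.3,0],[0.7,0,0,0,0]],
])

```text
time: 14.17
position: [0.536, 0.0282, 0.0405]
ee_rot: [3.14, -0.103, -0.002]
wrist_force: [0.3, -0.5, 0.9]
gripper_width: 0.06
finger_force: 0.0
```

step_arm([
  [[0.3,0,0,0,0],[0.3,0,0,0,0],[0.3,0,0,0,0],[0.3,0,0,0,0]],
])

```text
time: 14.5
position: [0.5374, 0.0282, 0.0426]
ee_rot: [-3.14, 0.103, -0.004]
wrist_force: [0.9, 0.8, 3.7]
gripper_width: 0.043
finger_force: 40.6
```

```bash
python3 -c "
from h import *
plan(J,(.031,-.107),.039);plan(TR,(.09,0),.10)"
```

```text
turn -0.01 | x -0.08 y 0.01 z 0.14 | pos [0.5374 0.0282 0.0426] yaw -3.8 tilt [   0.3    0.  -100. ] jig [[  32.9 -106.7]] F [0.9 0.8 3.7] w 0.043 t 14.5
turn -2.49 | x -0.41 y 14.92 z -2.30 | pos [0.5374 0.0282 0.0426] yaw -3.8 tilt [   0.3    0.  -100. ] jig [[  32.9 -106.7]] F [0.9 0.8 3.7] w 0.043 t 14.5
```

step_arm([
  [[0.1,0,0,-0.5,0],[0.1,0,0,-0.8,0],[0.1,0,0,-0.9,-0.8],[0.1,0,0,-0.9,-0.8],[0.1,0,0,-0.9,-0.9],[0.1,0,0,0,0]],
])

```text
time: 15.0
position: [0.5396, 0.0285, 0.1468]
ee_rot: [3.132, 0.242, 0.015]
wrist_force: [0.3, 0.4, -0.8]
gripper_width: 0.0423
finger_force: 67.0
```

step_arm([
  [[0.1,0,0.8,0,0],[0.1,0,0.9,0,0],[0.1,0,1,0,0],[0.1,0,1,0,0],[0.1,0,1,0,0],[0.1,0,1,0,0],[0.1,0,1,0,0],[0.1,0,1,0,0]],
])

```text
time: 15.67
position: [0.5651, -0.1635, 0.1416]
ee_rot: [3.132, 0.238, -0.0]
wrist_force: [1.3, 0.0, -0.6]
gripper_width: 0.0422
finger_force: 67.0
```

step_arm([
  [[0.1,-0.1,1,0,0],[0.1,-0.1,1,0,0],[0.1,-0.1,1,0,0],[0.1,-0.1,1,0,0],[0.1,0,1,0,0],[0.1,0,1,0,0],[0.1,0,1,0,0],[0.1,0,0.2,0,0]],
])

```text
time: 16.33
position: [0.5815, -0.3479, 0.1413]
ee_rot: [3.13, 0.228, -0.001]
wrist_force: [-0.0, -1.3, -0.1]
gripper_width: 0.0422
finger_force: 67.0
```

step_arm([
  [[0.1,0,0,0,0],[0.1,0,0,0,0]],
])

```text
time: 16.5
position: [0.5826, -0.3407, 0.1412]
ee_rot: [-3.131, -0.238, 0.0]
wrist_force: [0.0, 0.1, -0.1]
gripper_width: 0.0425
finger_force: 67.0
```

```bash
python3 -c "
from h import *
plan(TR,(.09,0),.010)"
```

```text
turn 0.01 | x 0.02 y 0.06 z 5.25 | pos [ 0.5826 -0.3407  0.1412] yaw 8.7 tilt [  -0.     0.1 -100. ] jig [[ 102.  -471.9]] F [ 0.   0.1 -0.1] w 0.042 t 16.5
```

step_arm([
  [[0.1,0,0.05,0.9,0],[0.1,0,0,0.9,0],[0.1,0,0,0.9,0],[0.1,0,0,0.9,0],[0.1,0,0,0.8,0],[0.1,0,0,0.4,0],[0.1,0,0,0.4,0],[0.1,0,0,0,0]],
])

```text
time: 17.17
position: [0.5822, -0.3411, 0.0097]
ee_rot: [-3.13, -0.241, 0.004]
wrist_force: [0.5, 0.8, -1.0]
gripper_width: 0.0425
finger_force: 67.0
```

step_arm([
  [[0.1,0,0,0,0],[0.7,0,0,0,0],[0.7,0,0,0,0],[0.7,0,0,0,0],[0.7,0,0,-0.8,0],[0.7,0,0,-1,0],[0.7,0,0,-1,0],[0.7,0,0,-1,0]],
])

```text
time: 17.83
position: [0.5831, -0.343, 0.108]
ee_rot: [3.132, 0.239, 0.001]
wrist_force: [0.3, -1.1, -0.3]
gripper_width: 0.0599
finger_force: 0.0
```

```bash
python3 -c "
from h import *
plan(J,(.031,-.035),.11)"
```

```text
turn 2.49 | x -2.87 y -17.57 z -0.08 | pos [ 0.5831 -0.343   0.108 ] yaw 8.7 tilt [   0.1   -0.  -100. ] jig [[ 102.6 -474.2]] F [ 0.3 -1.1 -0.3] w 0.060 t 17.8
```

step_arm([
  [[0.7,0,0,-0.2,0.8],[0.7,0,0,-0.2,0.8],[0.7,0,0,0,0.9],[0.7,0,-0.8,0,0],[0.7,0,-0.9,0,0],[0.7,0,-1,0,0],[0.7,0,-1,0,0],[0.7,0,-1,0,0]],
])

```text
time: 18.5
position: [0.591, -0.2248, 0.1172]
ee_rot: [3.139, -0.104, 0.002]
wrist_force: [-0.1, -0.5, -0.0]
gripper_width: 0.0595
finger_force: 0.0
```

step_arm([
  [[0.7,-0.5,-1,0,0],[0.7,-0.5,-1,0,0],[0.7,-0.5,-1,0,0],[0.7,-0.5,-1,0,0],[0.7,-0.5,-1,0,0],[0.7,-0.3,-1,0,0],[0.7,0,-1,0,0],[0.7,0,-1,0,0]],
])

```text
time: 19.17
position: [0.5339, -0.0205, 0.1172]
ee_rot: [3.139, -0.104, 0.002]
wrist_force: [0.2, 0.1, 0.2]
gripper_width: 0.0595
finger_force: 0.0
```

step_arm([
  [[0.7,0,-1,0,0],[0.7,0,-1,0,0],[0.7,0,-1,0,0],[0.7,0,-1,0,0],[0.7,0,-0.8,0,0],[0.7,0,0,0,0],[0.7,0,0,0,0]],
])

```text
time: 19.75
position: [0.5422, 0.0996, 0.117]
ee_rot: [-3.14, 0.099, -0.002]
wrist_force: [-0.5, -0.6, 0.3]
gripper_width: 0.0597
finger_force: 0.0
```

```bash
python3 -c "
from h import *
plan(J,(.031,-.035),.0395)
import cv2
r=get_image('scene');a=r['frame'][70:280,120:440];cv2.imwrite('pics/s3.png',cv2.resize(a,None,fx=2.5,fy=2.5,interpolation=cv2.INTER_CUBIC))"
```

```text
turn 0.02 | x -0.08 y -0.00 z 3.10 | pos [0.5422 0.0996 0.117 ] yaw -3.6 tilt [   0.1    0.  -100. ] jig [[ 33.1 -35.1]] F [-0.5 -0.6  0.3] w 0.060 t 19.8
```

View pics/s3.png

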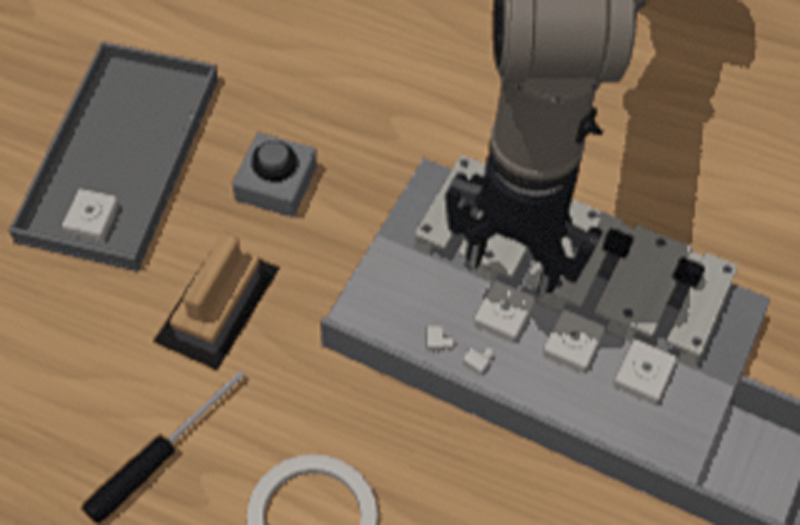

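Cover 1 lies flat in the tray at (90,213), and cover 2 is under the gripper. I'll repeat the cycle.

step_arm([
  [[0.7,0,0,0.7,0],[0.7,0,0,0.8,0],[0.7,0,0,0.8,0],[0.7,0,0,0.5,0],[0.7,0,0,0.3,0],[0.7,0,0,0,0]],
])

```text
time: 20.3
position: [0.5409, 0.0968, 0.0374]
ee_rot: [3.139, -0.106, -0.005]
wrist_force: [0.1, -0.7, -0.0]
gripper_width: 0.0599
finger_force: 0.0
```

step_arm([
  [[0.1,0,0,0,0],[0.1,0,0,0,0],[0.1,0,0,0,0],[0.1,0,0,0,0]],
])

```text
time: 20.63
position: [0.5429, 0.0983, 0.0398]
ee_rot: [-3.14, 0.104, -0.003]
wrist_force: [0.2, -0.3, 1.8]
gripper_width: 0.0428
finger_force: 62.0
```

step_arm([
  [[0.1,0,0,-0.5,0],[0.1,0,0,-0.8,0],[0.1,0,0,-0.9,-0.8],[0.1,0,0,-0.9,-0.8],[0.1,0,0,-0.9,-0.9],[0.1,0,0,0,0]],
])

```text
time: 21.13
position: [0.5453, 0.0993, 0.1445]
ee_rot: [-3.131, -0.242, -0.015]
wrist_force: [1.2, -0.5, 0.5]
gripper_width: 0.0425
finger_force: 61.6
```

```bash
python3 -c "
from h import *
plan(TR,(.03,0),.010)"
```

```text
turn 0.04 | x -3.55 y 17.68 z 5.38 | pos [0.5453 0.0993 0.1445] yaw 8.8 tilt [   1.     0.2 -100. ] jig [[ 36.2 -35.3]] F [ 1.2 -0.5  0.5] w 0.043 t 21.1
```

step_arm([
  [[0.1,-0.3,0.8,0,0],[0.1,-0.3,0.9,0,0],[0.1,-0.3,1,0,0],[0.1,-0.3,1,0,0],[0.1,-0.3,1,0,0],[0.1,-0.3,1,0,0],[0.1,-0.3,1,0,0],[0.1,-0.3,1,0,0]],
])

```text
time: 21.8
position: [0.5112, -0.1024, 0.1392]
ee_rot: [3.132, 0.238, 0.0]
wrist_force: [0.4, 0.7, -0.4]
gripper_width: 0.0429
finger_force: 61.6
```

step_arm([
  [[0.1,-0.3,1,0,0],[0.1,-0.3,1,0,0],[0.1,-0.3,1,0,0],[0.1,-0.2,1,0,0],[0.1,0,1,0,0],[0.1,0,1,0,0],[0.1,0,1,0,0],[0.1,0,1,0,0]],
])

```text
time: 22.47
position: [0.5148, -0.3041, 0.1391]
ee_rot: [-3.133, -0.238, 0.0]
wrist_force: [-0.3, -0.6, 0.5]
gripper_width: 0.043
finger_force: 61.6
```

step_arm([
  [[0.1,0,1,0,0],[0.1,0,0.9,0,0],[0.1,0,0,0,0],[0.1,0,0,0,0]],
])

```text
time: 22.8
position: [0.5215, -0.3513, 0.1387]
ee_rot: [-3.133, -0.234, 0.001]
wrist_force: [-0.2, -0.9, -0.5]
gripper_width: 0.0429
finger_force: 61.6
```

```bash
python3 -c "
from h import *
plan(TR,(.03,0),.008)"
```

```text
turn -0.02 | x 0.10 y 0.01 z 5.23 | pos [ 0.5215 -0.3513  0.1387] yaw 8.5 tilt [  -0.    0. -100.] jig [[  41.7 -486.4]] F [-0.2 -0.9 -0.5] w 0.043 t 22.8
```

step_arm([
  [[0.1,0.1,0,0.9,0],[0.1,0,0,0.9,0],[0.1,0,0,0.9,0],[0.1,0,0,0.9,0],[0.1,0,0,0.8,0],[0.1,0,0,0.4,0],[0.1,0,0,0.4,0],[0.1,0,0,0,0]],
])

```text
time: 23.47
position: [0.5238, -0.3481, 0.0074]
ee_rot: [-3.13, -0.24, 0.004]
wrist_force: [-0.4, -0.4, -1.2]
gripper_width: 0.0423
finger_force: 61.6
```

step_arm([
  [[0.1,0,0,0,0],[0.7,0,0,0,0],[0.7,0,0,0,0],[0.7,0,0,0,0],[0.7,0,0,-0.8,0],[0.7,0,0,-1,0],[0.7,0,0,-1,0],[0.7,0,0,-1,0]],
])

```text
time: 24.13
position: [0.5248, -0.3497, 0.1055]
ee_rot: [3.132, 0.239, 0.001]
wrist_force: [-0.1, 0.1, 0.2]
gripper_width: 0.06
finger_force: 0.0
```

step_arm([
  [[0.7,0,0,-0.3,0.8],[0.7,0,0,-0.3,0.8],[0.7,0,0,0,0.9],[0.7,0,0,0,0]],
])

```text
time: 24.47
position: [0.5253, -0.35, 0.1204]
ee_rot: [3.138, -0.106, 0.004]
wrist_force: [-0.4, 0.3, 0.6]
gripper_width: 0.0598
finger_force: 0.0
```

```bash
python3 -c "
from h import *
plan(J,(.031,.037),.0395)"
```

```text
turn -0.03 | x -0.58 y -20.88 z 3.24 | pos [ 0.5253 -0.35    0.1204] yaw -3.9 tilt [   0.2   -0.2 -100. ] jig [[  45.4 -484.9]] F [-0.4  0.3  0.6] w 0.060 t 24.5
```

step_arm([
  [[0.7,0,-1,0,0],[0.7,0,-1,0,0],[0.7,0,-1,0,0],[0.7,0,-1,0,0],[0.7,0,-1,0,0],[0.7,-0.2,-1,0,0],[0.7,-0.2,-1,0,0],[0.7,-0.2,-1,0,0]],
])

```text
time: 25.13
position: [0.5226, -0.1478, 0.1189]
ee_rot: [3.14, -0.1, 0.0]
wrist_force: [-0.6, 0.2, -0.4]
gripper_width: 0.0599
finger_force: 0.0
```

step_arm([
  [[0.7,0,-1,0,0],[0.7,0,-1,0,0],[0.7,0,-1,0,0],[0.7,0,-1,0,0],[0.7,0,-1,0,0],[0.7,0,-1,0,0],[0.7,0,-1,0,0],[0.7,0,-1,0,0]],
])

```text
time: 25.8
position: [0.5359, 0.0517, 0.1189]
ee_rot: [3.14, -0.1, 0.0]
wrist_force: [-0.2, 0.0, 0.9]
gripper_width: 0.0599
finger_force: 0.0
```

step_arm([
  [[0.7,0,-1,0,0],[0.7,0,-1,0,0],[0.7,0,-1,0,0],[0.7,0,-1,0,0],[0.7,0,-0.9,0,0],[0.7,0,0,0,0],[0.7,0,0,0,0]],
])

```text
time: 26.38
position: [0.5438, 0.1744, 0.1189]
ee_rot: [-3.14, 0.096, -0.0]
wrist_force: [0.8, -1.2, -0.3]
gripper_width: 0.06
finger_force: 0.0
```

```bash
python3 -c "
from h import *
plan(J,(.031,.037),.0395)
import cv2
f=get_image('scene')['frame'];b=np.load('scene.npz')['f']
cv2.imwrite('pics/s4.png',cv2.resize(f[70:280,120:440],None,fx=2.5,fy=2.5,interpolation=cv2.INTER_CUBIC))"
```

```text
turn 0.04 | x 0.05 y 0.11 z 3.17 | pos [0.5438 0.1744 0.1189] yaw -3.5 tilt [   0.    0. -100.] jig [[29.8 39.7]] F [ 0.8 -1.2 -0.3] w 0.060 t 26.4
```

View pics/s4.png

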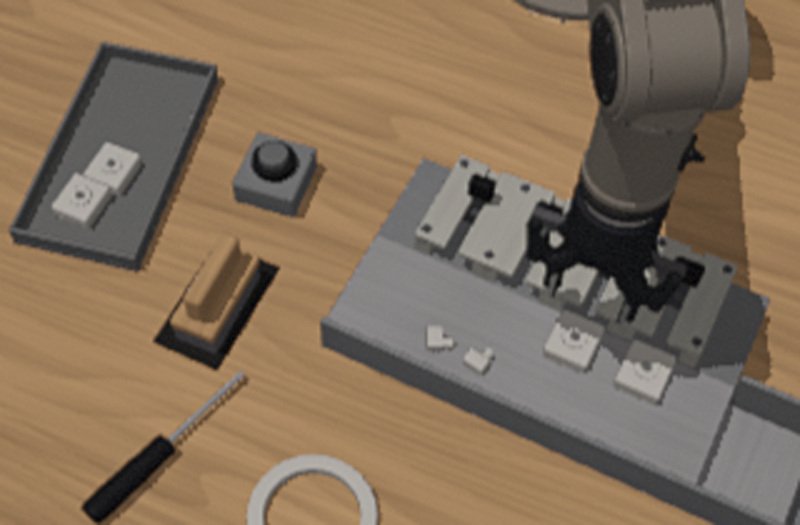

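Cover 1 was knocked aside: it is now at (82,197), beside cover 2 at (113,163). I'll check both positions while grasping cover 3.

step_arm([
  [[0.7,0,0.1,0.7,0],[0.7,0,0,0.8,0],[0.7,0,0,0.8,0],[0.7,0,0,0.5,0],[0.7,0,0,0.3,0],[0.7,0,0,0,0]],
])

```text
time: 26.93
position: [0.5429, 0.1687, 0.0397]
ee_rot: [3.138, -0.105, -0.005]
wrist_force: [-0.5, 0.7, -0.5]
gripper_width: 0.0599
finger_force: 0.0
```

step_arm([
  [[0.1,0,0,0,0],[0.1,0,0,0,0],[0.1,0,0,0,0],[0.1,0,0,0,0]],
])

```text
time: 27.27
position: [0.5448, 0.1705, 0.0423]
ee_rot: [-3.139, 0.104, -0.003]
wrist_force: [0.0, -0.0, 1.7]
gripper_width: 0.0422
finger_force: 62.1
```

step_arm([
  [[0.1,0,0,-0.5,0],[0.1,0,0,-0.8,0],[0.1,0,0,-0.9,-0.8],[0.1,0,0,-0.9,-0.8],[0.1,0,0,-0.9,-0.9],[0.1,0,0,0,0]],
])

```text
time: 27.77
position: [0.5472, 0.1718, 0.1471]
ee_rot: [-3.13, -0.242, -0.015]
wrist_force: [1.1, 0.2, 0.7]
gripper_width: 0.0423
finger_force: 61.8
```

```bash
python3 -c "
from h import *
import cv2
for p in [(82,196),(113,162)]:
  w=ray((np.array(p)+.5)/2.5-.5+[120,70],.023);print(w,to_l(TR,w)*1000)
plan(TR,(-.033,0),.010)
f=get_image('scene')['frame']
cv2.imwrite('pics/s5.png',cv2.resize(f[80:180,115:215],None,fx=6,fy=6,interpolation=cv2.INTER_CUBIC))"
```

```text
[ 0.56683705 -0.35983428  0.023     ] [[ 71.0897554  -14.99875034]]
[ 0.51465665 -0.3515106   0.023     ] [[20.7552112   1.07954524]]
turn 0.04 | x -6.58 y 20.54 z 5.49 | pos [0.5472 0.1718 0.1471] yaw 8.8 tilt [   0.9    0.3 -100. ] jig [[33.3 37.2]] F [1.1 0.2 0.7] w 0.042 t 27.8
```

View pics/s5.png

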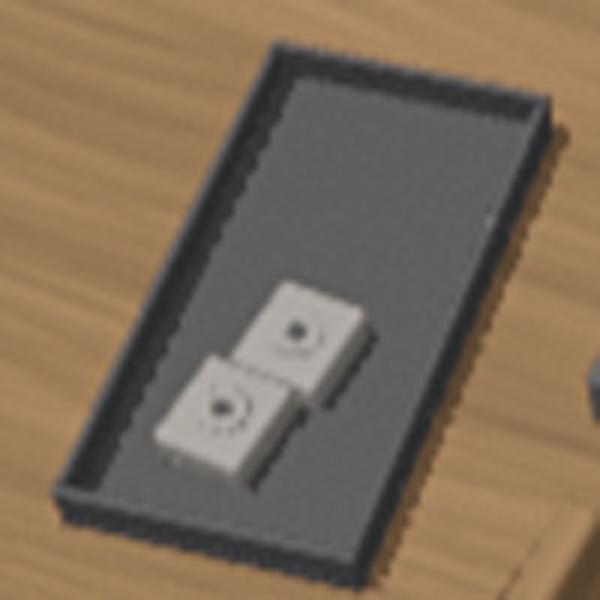

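Both covers read as touching side by side: (71,-15) and (21,1) mm in the tray frame. Whether cover 1 lies fully flat is unclear, so I'll check it from the wrist camera later. I'll carry cover 3 to tray x -38.

step_arm([
  [[0.1,-0.4,0.8,0,0],[0.1,-0.4,0.9,0,0],[0.1,-0.4,1,0,0],[0.1,-0.4,1,0,0],[0.1,-0.4,1,0,0],[0.1,-0.4,1,0,0],[0.1,-0.4,1,0,0],[0.1,-0.4,1,0,0]],
])

```text
time: 28.48
position: [0.4928, -0.0334, 0.1408]
ee_rot: [3.133, 0.238, -0.002]
wrist_force: [0.2, 0.2, -1.0]
gripper_width: 0.0425
finger_force: 61.8
```

step_arm([
  [[0.1,-0.4,1,0,0],[0.1,-0.4,1,0,0],[0.1,-0.4,1,0,0],[0.1,-0.4,1,0,0],[0.1,-0.4,1,0,0],[0.1,-0.4,1,0,0],[0.1,-0.4,1,0,0],[0.1,-0.4,1,0,0]],
])

```text
time: 29.15
position: [0.4441, -0.2429, 0.1408]
ee_rot: [-3.132, -0.238, 0.002]
wrist_force: [-0.7, -0.0, -0.4]
gripper_width: 0.0425
finger_force: 61.8
```

step_arm([
  [[0.1,-0.2,1,0,0],[0.1,-0.2,1,0,0],[0.1,0,1,0,0],[0.1,0,1,0,0],[0.1,0,0.8,0,0],[0.1,0,0,0,0],[0.1,0,0,0,0]],
])

```text
time: 29.73
position: [0.4527, -0.3627, 0.1405]
ee_rot: [-3.132, -0.234, 0.002]
wrist_force: [-0.1, 0.5, -0.6]
gripper_width: 0.0427
finger_force: 61.8
```

```bash
python3 -c "
from h import *
plan(TR,(-.038,0),.010)
import cv2
r=get_image('wrist');cv2.imwrite('pics/w2.png',r['frame'])"
```

```text
turn -0.02 | x 0.17 y -0.02 z 5.22 | pos [ 0.4527 -0.3627  0.1405] yaw 8.6 tilt [  -0.2    0.1 -100. ] jig [[ -26.2 -502.2]] F [-0.1  0.5 -0.6] w 0.043 t 29.7
```

View pics/w2.png

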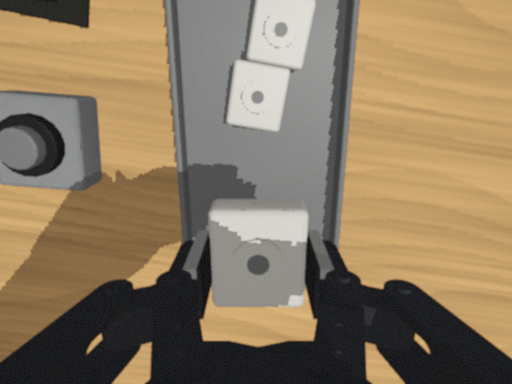

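The wrist view shows covers 1 and 2 side by side without visible overlap, at (281,29) and (257,97). Cover 3 is held and the space below it is free.

step_arm([
  [[0.1,0.1,0,0.9,0],[0.1,0,0,0.9,0],[0.1,0,0,0.9,0],[0.1,0,0,0.9,0],[0.1,0,0,0.8,0],[0.1,0,0,0.4,0],[0.1,0,0,0.4,0],[0.1,0,0,0,0]],
])

```text
time: 30.45
position: [0.4553, -0.3601, 0.0098]
ee_rot: [-3.13, -0.24, 0.004]
wrist_force: [-0.5, 0.5, -0.4]
gripper_width: 0.0427
finger_force: 61.8
```

step_arm([
  [[0.1,0,0,0,0],[0.7,0,0,0,0],[0.7,0,0,0,0],[0.7,0,0,0,0],[0.7,0,0,-0.8,0],[0.7,0,0,-1,0],[0.7,0,0,-1,0],[0.7,0,0,-1,0]],
])

```text
time: 31.12
position: [0.4562, -0.3618, 0.108]
ee_rot: [3.132, 0.239, 0.001]
wrist_force: [0.0, -0.3, -0.7]
gripper_width: 0.06
finger_force: 0.0
```

step_arm([
  [[0.7,0,0,-0.3,0.8],[0.7,0,0,-0.3,0.8],[0.7,0,0,0,0.9],[0.7,0,0,0,0]],
])

```text
time: 31.45
position: [0.4567, -0.3622, 0.1228]
ee_rot: [3.138, -0.106, 0.003]
wrist_force: [0.6, 0.5, 0.6]
gripper_width: 0.0595
finger_force: 0.0
```

```bash
python3 -c "
from h import *
plan(J,(.031,.109),.0395)"
```

```text
turn -0.03 | x 2.13 y -24.42 z 3.33 | pos [ 0.4567 -0.3622  0.1228] yaw -3.9 tilt [   0.2   -0.2 -100. ] jig [[ -22.3 -501.5]] F [0.6 0.5 0.6] w 0.059 t 31.4
```

step_arm([
  [[0.7,0.3,-0.9,0,0],[0.7,0.3,-1,0,0],[0.7,0.3,-1,0,0],[0.7,0.3,-1,0,0],[0.7,0.3,-1,0,0],[0.7,0.3,-1,0,0],[0.7,0.3,-1,0,0],[0.7,0,-1,0,0]],
])

```text
time: 32.12
position: [0.523, -0.1667, 0.1216]
ee_rot: [3.14, -0.099, 0.003]
wrist_force: [-0.1, 0.3, -0.3]
gripper_width: 0.0594
finger_force: 0.0
```

step_arm([
  [[0.7,0,-1,0,0],[0.7,0,-1,0,0],[0.7,0,-1,0,0],[0.7,0,-1,0,0],[0.7,0,-1,0,0],[0.7,0,-1,0,0],[0.7,0,-1,0,0],[0.7,0,-1,0,0]],
])

```text
time: 32.78
position: [0.5346, 0.0326, 0.1214]
ee_rot: [3.14, -0.1, 0.0]
wrist_force: [0.7, 0.5, 0.2]
gripper_width: 0.0597
finger_force: 0.0
```

step_arm([
  [[0.7,0,-1,0,0],[0.7,0,-1,0,0],[0.7,0,-1,0,0],[0.7,0,-1,0,0],[0.7,0,-1,0,0],[0.7,0,-1,0,0],[0.7,0,-1,0,0],[0.7,0,-1,0,0]],
])

```text
time: 33.45
position: [0.5478, 0.2321, 0.1213]
ee_rot: [3.14, -0.1, 0.0]
wrist_force: [0.7, 0.4, -0.4]
gripper_width: 0.0598
finger_force: 0.0
```

step_arm([
  [[0.7,0,-0.5,0,0],[0.7,0,0,0,0],[0.7,0,0,0,0]],
])

```text
time: 33.7
position: [0.5485, 0.243, 0.1211]
ee_rot: [3.139, -0.101, -0.001]
wrist_force: [0.9, -0.0, -0.2]
gripper_width: 0.0599
finger_force: 0.0
```

```bash
python3 -c "
from h import *
plan(J,(.031,.109),.0395)
import cv2
r=get_image('wrist');cv2.imwrite('w.png',r['frame'])
print(proj(to_w(J,[.031,.1095,.058]),r['intrinsics'],r['world_to_cam']))
g=cv2.cvtColor(r['frame'],cv2.COLOR_BGR2GRAY)
m=(g>150).astype(np.uint8)
n,l,st,c=cv2.connectedComponentsWithStats(m)
print([(st[i].tolist(),c[i].round().tolist()) for i in range(1,n) if st[i,4]>800])"
```

```text
turn 0.01 | x 0.04 y -0.03 z 3.26 | pos [0.5485 0.243  0.1211] yaw -3.7 tilt [  -0.1   -0.1 -100. ] jig [[ 30.  108.3]] F [ 0.9 -0.  -0.2] w 0.060 t 33.7
[[256.41198762 199.47533566]]
[([0, 0, 325, 22, 3073], [158.0, 8.0]), ([0, 0, 512, 55, 13387], [246.0, 31.0]), ([136, 69, 376, 159, 51776], [332.0, 144.0]), ([41, 80, 105, 130, 10747], [95.0, 142.0]), ([267, 248, 68, 103, 4762], [298.0, 301.0]), ([372, 248, 86, 46, 2953], [415.0, 267.0]), ([468, 248, 44, 98, 3060], [494.0, 291.0]), ([202, 265, 45, 75, 1846], [228.0, 306.0]), ([379, 348, 44, 36, 846], [397.0, 370.0]), ([94, 351, 44, 33, 905], [119.0, 370.0])]
```

step_arm([
  [[0.7,0,0,0.8,0],[0.7,0,0,0.8,0],[0.7,0,0,0.8,0],[0.7,0,0,0.5,0],[0.7,0,0,0.3,0],[0.7,0,0,0,0]],
])

```text
time: 34.25
position: [0.5479, 0.2414, 0.0397]
ee_rot: [3.137, -0.106, -0.004]
wrist_force: [-0.3, 0.2, -1.0]
gripper_width: 0.0598
finger_force: 0.0
```

step_arm([
  [[0.1,0,0,0,0],[0.1,0,0,0,0],[0.1,0,0,0,0],[0.1,0,0,0,0]],
])

```text
time: 34.58
position: [0.5495, 0.2439, 0.0424]
ee_rot: [-3.139, 0.103, -0.003]
wrist_force: [-0.3, -1.3, 1.2]
gripper_width: 0.0428
finger_force: 62.4
```

step_arm([
  [[0.1,0,0,-0.5,0],[0.1,0,0,-0.8,0],[0.1,0,0,-0.9,-0.8],[0.1,0,0,-0.9,-0.8],[0.1,0,0,-0.9,-0.9],[0.1,0,0,0,0]],
])

```text
time: 35.08
position: [0.5517, 0.2454, 0.1473]
ee_rot: [-3.129, -0.242, -0.015]
wrist_force: [0.3, 1.0, 0.7]
gripper_width: 0.0427
finger_force: 62.0
```

```bash
python3 -c "
from h import *
plan(TR,(-.097,0),.010)"
```

```text
turn 0.04 | x -9.77 y 23.43 z 5.49 | pos [0.5517 0.2454 0.1473] yaw 8.9 tilt [   0.9    0.4 -100. ] jig [[ 33. 111.]] F [0.3 1.  0.7] w 0.043 t 35.1
```

step_arm([
  [[0.1,-0.3,0.8,0,0],[0.1,-0.3,0.9,0,0],[0.1,-0.3,1,0,0],[0.1,-0.3,1,0,0],[0.1,-0.3,1,0,0],[0.1,-0.3,1,0,0],[0.1,-0.3,1,0,0],[0.1,-0.3,1,0,0]],
])

```text
time: 35.75
position: [0.5181, 0.0429, 0.1416]
ee_rot: [3.132, 0.238, 0.0]
wrist_force: [0.6, -0.5, -0.4]
gripper_width: 0.0427
finger_force: 62.0
```

step_arm([
  [[0.1,-0.4,1,0,0],[0.1,-0.4,1,0,0],[0.1,-0.4,1,0,0],[0.1,-0.4,1,0,0],[0.1,-0.4,1,0,0],[0.1,-0.4,1,0,0],[0.1,-0.4,1,0,0],[0.1,-0.4,1,0,0]],
])

```text
time: 36.42
position: [0.4693, -0.1668, 0.1417]
ee_rot: [3.132, 0.238, 0.001]
wrist_force: [0.8, 0.3, -1.2]
gripper_width: 0.0428
finger_force: 62.0
```

step_arm([
  [[0.1,-0.5,1,0,0],[0.1,-0.5,1,0,0],[0.1,-0.6,1,0,0],[0.1,-0.6,1,0,0],[0.1,-0.6,1,0,0],[0.1,-0.6,1,0,0],[0.1,-0.6,1,0,0],[0.1,-0.1,0.7,0,0]],
])

```text
time: 37.08
position: [0.3943, -0.3747, 0.1416]
ee_rot: [3.132, 0.231, -0.003]
wrist_force: [-0.5, -0.8, -0.2]
gripper_width: 0.0421
finger_force: 62.0
```

step_arm([
  [[0.1,0,0,0,0],[0.1,0,0,0,0]],
])

```text
time: 37.25
position: [0.3973, -0.3721, 0.1415]
ee_rot: [-3.133, -0.235, -0.0]
wrist_force: [0.8, 0.7, -1.3]
gripper_width: 0.0426
finger_force: 62.0
```

```bash
python3 -c "
from h import *
plan(TR,(-.097,0),.010)"
```

```text
turn -0.02 | x 0.05 y -0.07 z 5.26 | pos [ 0.3973 -0.3721  0.1415] yaw 8.6 tilt [   0.    0. -100.] jig [[ -80.9 -515.3]] F [ 0.8  0.7 -1.3] w 0.043 t 37.2
```

step_arm([
  [[0.1,0,0,0.9,0],[0.1,0,0,0.9,0],[0.1,0,0,0.9,0],[0.1,0,0,0.9,0],[0.1,0,0,0.8,0],[0.1,0,0,0.4,0],[0.1,0,0,0.4,0],[0.1,0,0,0,0]],
])

```text
time: 37.92
position: [0.3974, -0.3699, 0.01]
ee_rot: [-3.13, -0.241, 0.003]
wrist_force: [-0.5, 0.7, 0.6]
gripper_width: 0.0426
finger_force: 62.0
```

step_arm([
  [[0.1,0,0,0,0],[0.7,0,0,0,0],[0.7,0,0,0,0],[0.7,0,0,0,0],[0.7,0,0,-0.8,0],[0.7,0,0,-1,0],[0.7,0,0,-1,0],[0.7,0,0,-1,0]],
])

```text
time: 38.58
position: [0.3977, -0.3716, 0.1079]
ee_rot: [3.132, 0.239, 0.001]
wrist_force: [0.3, -0.1, 1.0]
gripper_width: 0.0601
finger_force: 0.0
```

step_arm([
  [[0.7,0,0,-1,0.7],[0.7,0,0,-1,0.7],[0.7,0,0,-0.5,0.7],[0.7,0.6,-1,0,0],[0.7,0.6,-1,0,0],[0.7,0.7,-1,0,0],[0.7,0.7,-1,0,0],[0.7,0,0,0,0]],
])

```text
time: 39.25
position: [0.4706, -0.2668, 0.1699]
ee_rot: [-3.138, 0.033, -0.007]
wrist_force: [0.5, 1.3, 0.7]
gripper_width: 0.0599
finger_force: 0.0
```

```bash
python3 -c "
from h import *
import cv2
plan(np.array([.6244,-.1707,-.02]),(0,0),.15)
f=get_image('scene')['frame'];g=get_image('side');np.savez('side2.npz',K=g['intrinsics'],T=g['world_to_cam'])
a=cv2.resize(f[75:225,110:250],(560,600),interpolation=cv2.INTER_CUBIC)[:590]
b=cv2.resize(g['frame'][95:165,250:370],(514,300),interpolation=cv2.INTER_CUBIC)
c=np.zeros((600,800,3),np.uint8);c[:300,:390]=cv2.resize(a,(390,300));c[300:600,:514]=b;cv2.imwrite('pics/s6.png',c)"
```

```text
turn -0.01 | x 6.07 y -3.97 z 0.79 | pos [ 0.4706 -0.2668  0.1699] yaw -1.2 tilt [   0.5    0.3 -100. ] jig [[ -14.6 -405.4]] F [0.5 1.3 0.7] w 0.060 t 39.2
```

View pics/s6.png

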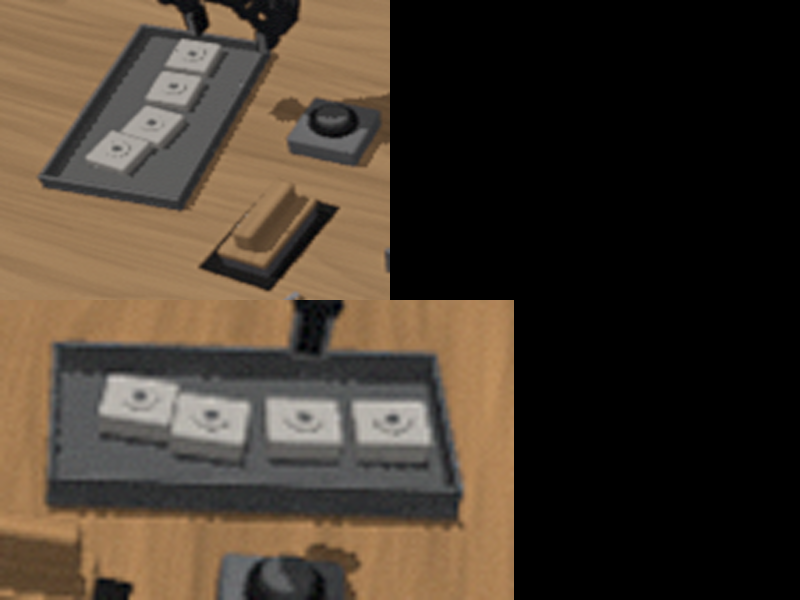

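All four covers are in the tray in a row. I'll triangulate their heights from both views, mainly to check whether cover 1 lies flat.

```bash
python3 -c "
from h import *
S=np.load('side2.npz')
A=[(119,150),(151,124),(174,88),(193,54)];B=[(139,399),(212,416),(305,417),(392,420)]
for a,b in zip(A,B):
  u=np.array([110+a[0]*560/390/4,75+a[1]*590/300/4])-.4;v=np.array([250+b[0]/4.283,95+(b[1]-300)/4.286])-.4
  r=least_squares(lambda X:np.r_[proj(X)[0]-u,proj(X,S['K'],S['T'])[0]-v],[.5,-.35,.02]);print(r.x.round(4),to_l(TR,r.x)*1000,r.fun.round(1))
"
```

```text
[ 0.569  -0.3587  0.0245] [[ 73.36018208 -14.18109206]] [ 0.   0.2  0.1 -0.1]
[ 0.5187 -0.3527  0.0226] [[24.54321435 -0.71861093]] [-0. -0. -0.  0.]
[ 0.4575 -0.3608  0.0246] [[-37.19550758   0.48896349]] [-0.1 -0.2 -0.1  0.2]
[ 0.399  -0.3707  0.0248] [[-96.47910967  -0.45955776]] [ 0.1  0.3  0.2 -0.2]
```

All four tops are at 22–25 mm against an expected 23 mm, so the covers lie flat. Now the brush.

step_arm([
  [[0.7,0.8,-0.5,0,0],[0.7,0.9,-0.6,0,0],[0.7,0.9,-0.6,0,0],[0.7,0.9,-0.6,0,0],[0.7,0.9,-0.6,0,0],[0.7,0.9,-0.6,0.5,0],[0.7,0.8,-0.5,0.5,0],[0.7,0,0,0,0]],
])

```text
time: 40.02
position: [0.6234, -0.175, 0.1414]
ee_rot: [-3.138, 0.043, 0.001]
wrist_force: [-0.6, 1.2, -0.4]
gripper_width: 0.0598
finger_force: 0.0
```

step_arm([
  [[0.7,0,0,0,0],[0.7,0,0,0,0]],
])

```text
time: 40.18
position: [0.6203, -0.1806, 0.1439]
ee_rot: [3.14, -0.052, -0.002]
wrist_force: [-0.0, -0.1, -0.8]
gripper_width: 0.0594
finger_force: 0.0
```

```bash
python3 -c "
from h import *
plan(np.array([.6244,-.1707,-.02]),(0,0),.052)
import cv2
r=get_image('wrist');cv2.imwrite('pics/w3.png',r['frame']);print(proj([[.6244,-.1707,.081],[.617,-.1767,.003]],r['intrinsics'],r['world_to_cam']))"
```

```text
turn -0.15 | x 0.16 y -0.40 z 3.67 | pos [ 0.6203 -0.1806  0.1439] yaw -1.9 tilt [  -0.1   -0.2 -100. ] jig [[ 129.1 -309.7]] F [-0.  -0.1 -0.8] w 0.059 t 40.2
[[243.31115334 195.66382407]
 [253.69779911 175.00913369]]
```

View pics/w3.png

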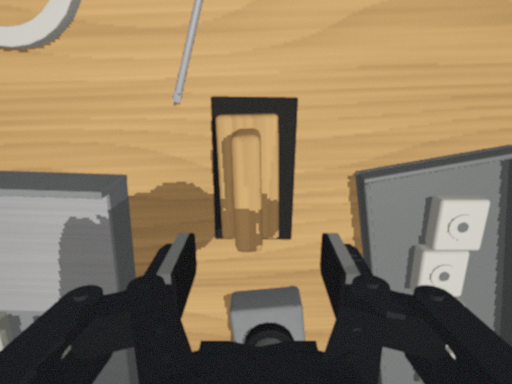

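The wrist view shows the ridge centred at (246,193), as predicted to within about 2 mm, with fingers free on both sides. I'll grip it.

step_arm([
  [[0.7,0.15,-0.35,0.5,0],[0.7,0,0,0.8,0],[0.7,0,0,0.8,0],[0.7,0,0,0.8,0],[0.7,0,0,0.5,0],[0.7,0,0,0.3,0],[0.7,0,0,0,0],[0.7,0,0,0,0]],
])

```text
time: 40.9
position: [0.6255, -0.1699, 0.0516]
ee_rot: [3.141, -0.049, 0.001]
wrist_force: [-0.3, -1.0, 0.5]
gripper_width: 0.0598
finger_force: 0.0
```

step_arm([
  [[0,0,0,0,0],[0,0,0,0,0],[0,0,0,0,0],[0,0,0,0,0],[0,0,0,0,0],[0,0,0,0,0]],
])

```text
time: 41.4
position: [0.6258, -0.1699, 0.0519]
ee_rot: [3.141, -0.049, 0.002]
wrist_force: [-0.1, 0.1, 3.0]
gripper_width: 0.0189
finger_force: 63.2
```

```bash
python3 -c "
from h import *
plan(J,(.058,-.15),.13)"
```

```text
turn 0.39 | x -3.04 y -5.95 z -3.12 | pos [ 0.6258 -0.1699  0.0519] yaw -1.8 tilt [   0.1   -0.  -100. ] jig [[ 134.  -298.7]] F [-0.1  0.1  3. ] w 0.019 t 41.4
```

step_arm([
  [[0,0,0,-0.4,0],[0,0,0,-0.8,0],[0,0,0,-0.8,0.2],[0,0,0,-0.8,0.2],[0,0,0,-0.4,0],[0,-0.5,-1,0,0],[0,-0.5,-1,0,0],[0,-0.5,-1,0,0]],
])

```text
time: 42.07
position: [0.5921, -0.0918, 0.1314]
ee_rot: [-3.14, 0.105, 0.0]
wrist_force: [-0.1, 0.2, -0.6]
gripper_width: 0.0187
finger_force: 62.7
```

step_arm([
  [[0,-0.5,-1,0,0],[0,-0.5,-1,0,0],[0,-0.5,-0.8,0,0],[0,0,-0.3,0,0],[0,0,0,0,0],[0,0,0,0,0],[0,0,0,0,0]],
])

```text
time: 42.65
position: [0.561, -0.0145, 0.1313]
ee_rot: [3.139, -0.107, 0.0]
wrist_force: [0.7, 0.0, -1.2]
gripper_width: 0.0192
finger_force: 62.8
```

```bash
python3 -c "
from h import *
plan(J,(.059,-.145),.090)
import cv2
f=get_image('scene')['frame']
cv2.imwrite('pics/s7.png',cv2.resize(f[110:290,220:460],None,fx=3.2,fy=3.2,interpolation=cv2.INTER_CUBIC))
"
```

```text
turn -0.03 | x -0.01 y -0.11 z 1.65 | pos [ 0.561  -0.0145  0.1313] yaw -3.9 tilt [   0.    -0.1 -100. ] jig [[  59.2 -147.7]] F [ 0.7  0.  -1.2] w 0.019 t 42.6
```

View pics/s7.png

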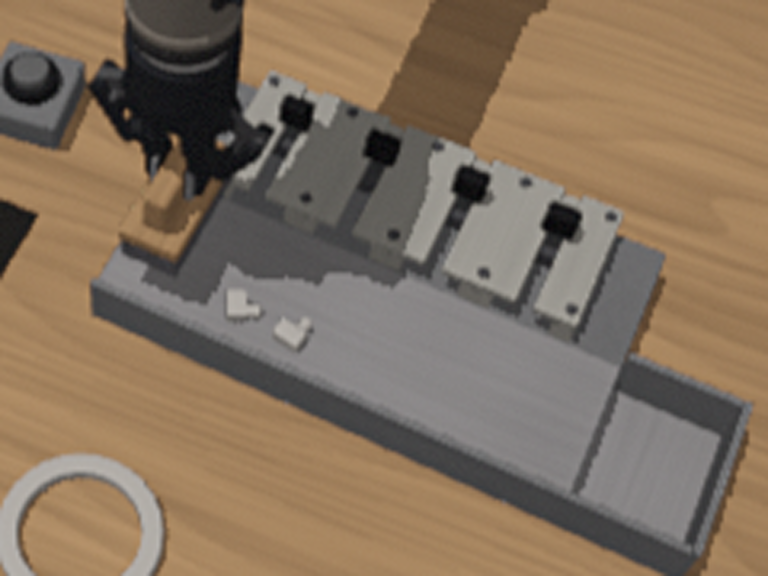

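The bed is empty except the two scraps at (240,304) and (293,331), with the brush behind them. I'll lower it and sweep.

step_arm([
  [[0,0,0,0.5,0],[0,0,0,0.5,0],[0,0,0,0.3,0],[0,0,0,0.2,0],[0,0,0,0.1,0],[0,0,0,0,0],[0,0,0,0,0]],
])

```text
time: 43.28
position: [0.5609, -0.0128, 0.0916]
ee_rot: [3.14, -0.104, 0.001]
wrist_force: [-0.3, 0.4, -0.3]
gripper_width: 0.0191
finger_force: 62.8
```

```bash
python3 -c "
from h import *
plan(J,(.059,.195),.0895)"
```

```text
turn -0.01 | x -0.00 y -13.64 z 0.08 | pos [ 0.5609 -0.0128  0.0916] yaw -3.8 tilt [   0.1   -0.  -100. ] jig [[  59. -146.]] F [-0.3  0.4 -0.3] w 0.019 t 43.3
```

step_arm([
  [[0,0,-0.2,0,0],[0,0,-0.4,0,0],[0,0,-0.5,0,0],[0,0,-0.5,0,0],[0,0,-0.5,0,0],[0,0,-0.5,0,0],[0,0,-0.5,0,0],[0,0,-0.5,0,0]],
])

```text
time: 43.95
position: [0.5665, 0.0789, 0.0913]
ee_rot: [3.14, -0.102, 0.0]
wrist_force: [-0.0, -0.1, -0.4]
gripper_width: 0.019
finger_force: 62.8
```

```bash
python3 -c "
from h import *
plan(J,(.059,.195),.0895)"
```

```text
turn -0.00 | x 0.01 y -9.97 z 0.07 | pos [0.5665 0.0789 0.0913] yaw -3.7 tilt [   0.   -0. -100.] jig [[ 58.6 -54.2]] F [-0.  -0.1 -0.4] w 0.019 t 44.0
```

step_arm([
  [[0,0,-0.5,0.05,0],[0,0,-0.5,0,0],[0,0,-0.5,0,0],[0,0,-0.5,0,0],[0,0,-0.5,0,0],[0,0,-0.5,0,0],[0,0,-0.5,0,0],[0,0,-0.5,0,0]],
])

```text
time: 44.62
position: [0.5731, 0.1782, 0.09]
ee_rot: [3.14, -0.104, -0.0]
wrist_force: [0.4, -0.1, -1.2]
gripper_width: 0.0188
finger_force: 62.8
```

step_arm([
  [[0,0,-0.5,0,0],[0,0,-0.5,0,0],[0,0,-0.5,0,0],[0,0,-0.5,0,0],[0,0,-0.5,0,0],[0,0,-0.5,0,0],[0,0,-0.5,0,0],[0,0,-0.5,0,0]],
])

```text
time: 45.28
position: [0.5798, 0.2779, 0.09]
ee_rot: [3.14, -0.104, 0.0]
wrist_force: [-0.4, -1.0, -2.2]
gripper_width: 0.0187
finger_force: 62.8
```

```bash
python3 -c "
from h import *
plan(J,(.059,.195),.0895)"
```

```text
turn -0.01 | x 0.00 y -1.99 z 0.02 | pos [0.5798 0.2779 0.09  ] yaw -3.8 tilt [   0.   -0. -100.] jig [[ 58.9 145.3]] F [-0.4 -1.  -2.2] w 0.019 t 45.3
```

step_arm([
  [[0,0,-0.4,0,0],[0,0,-0.4,0,0],[0,0,-0.4,0,0],[0,0,-0.4,0,0],[0,0,-0.3,0,0],[0,0,0,0,0]],
])

```text
time: 45.78
position: [0.5823, 0.327, 0.0901]
ee_rot: [-3.138, 0.1, -0.0]
wrist_force: [-1.3, -0.1, -1.3]
gripper_width: 0.019
finger_force: 62.8
```

```bash
python3 -c "
from h import *
plan(J,(.059,.195),.0895)
import cv2
f=get_image('scene')['frame']
cv2.imwrite('pics/s8.png',cv2.resize(f[110:290,220:460],None,fx=3.2,fy=3.2,interpolation=cv2.INTER_CUBIC))"
```

```text
turn 0.02 | x 0.03 y -0.02 z 0.02 | pos [0.5823 0.327  0.0901] yaw -3.6 tilt [   0.     0.2 -100. ] jig [[ 58.3 194.4]] F [-1.3 -0.1 -1.3] w 0.019 t 45.8
```

View pics/s8.png

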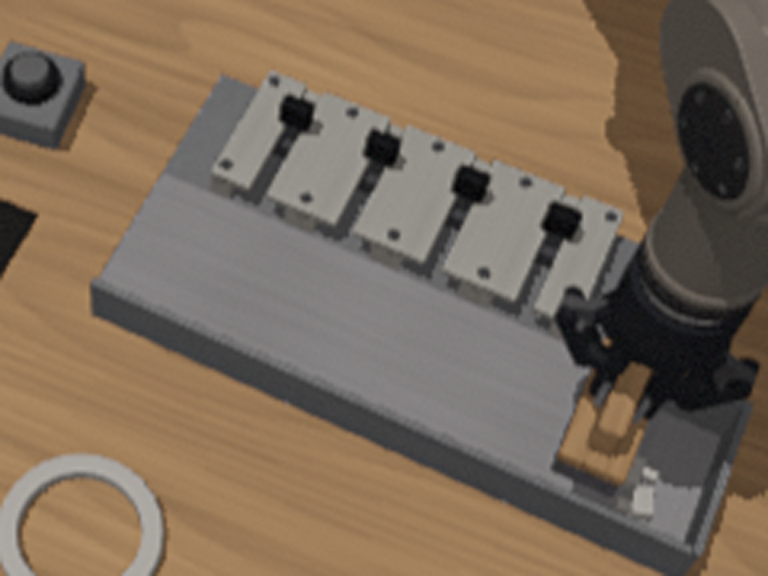

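The bed is swept clean and white scrap pieces show in the trough at (643,500) and (652,475). My picture allowance is used up, so from here I'll check with image code. I'll lift the brush and move back.

step_arm([
  [[0,0,-0.2,0,0],[0,0,0,0,0],[0,0,0,-0.5,0],[0,0,0,-0.7,0],[0,0,0,-0.8,0],[0,0,0.8,0,0],[0,0,1,0,0],[0,0,1,0,0]],
])

```text
time: 46.5
position: [0.5788, 0.259, 0.1417]
ee_rot: [-3.139, 0.102, -0.003]
wrist_force: [-0.5, -0.6, -1.0]
gripper_width: 0.0192
finger_force: 62.8
```

step_arm([
  [[0,0,1,0,0],[0,0,1,0,0],[0,0,1,0,0],[0,0,1,0,0],[0,0,1,0,0],[0,0,1,0,0],[0,0,1,0,0],[0,0,0,0,0]],
])

```text
time: 47.17
position: [0.567, 0.0765, 0.1409]
ee_rot: [3.134, -0.118, 0.0]
wrist_force: [-1.4, -1.4, -1.4]
gripper_width: 0.0194
finger_force: 62.7
```

```bash
python3 -c "
from h import *
import cv2
f=get_image('scene')['frame'];b=D['f']
g=cv2.cvtColor(f,cv2.COLOR_BGR2GRAY).astype(int);g0=cv2.cvtColor(b,cv2.COLOR_BGR2GRAY).astype(int)
q=proj(to_w(J,[[.003,.19,.004],[.113,.19,.004],[.113,.272,.004],[.003,.272,.004]])).astype(int)
m=np.zeros(g.shape,np.uint8);cv2.fillPoly(m,[q],1)
n,l,st,c=cv2.connectedComponentsWithStats(((g-g0>25)&(m>0)).astype(np.uint8))
for i in range(1,n):
  if st[i,4]>5: print(st[i].tolist(),[(to_l(J,ray(c[i],z))*1000).round().tolist() for z in (.011,.04)])
print('trough gray',np.median(g[m>0]),g[m>0].max())
# bed residual
q=proj(to_w(J,[[.006,-.185,.04],[.112,-.185,.04],[.112,.185,.04],[.006,.185,.04]])).astype(int)
m[:]=0;cv2.fillPoly(m,[q],1);n,l,st,c=cv2.connectedComponentsWithStats(((g>165)&(m>0)).astype(np.uint8))
print('bed',[(st[i].tolist()) for i in range(1,n)][:8],np.median(g[m>0]),g0[m>0].max())
plan(np.array([.6258,-.1699,-.03]),(0,0),.052)"
```

```text
[414, 251, 12, 10, 64] [[[57.0, 228.0]], [[73.0, 225.0]]]
[412, 262, 11, 9, 62] [[[81.0, 236.0]], [[96.0, 233.0]]]
trough gray 133.0 177
bed [] 134.0 167
turn -0.49 | x 2.64 y 9.92 z 3.56 | pos [0.5673 0.0799 0.141 ] yaw -4.2 tilt [   0.1   -0.2 -100. ] jig [[ 59.3 -53.1]] F [-0.3 -0.4 -1. ] w 0.019 t 47.2
```

Two scrap-sized blobs lie in the trough, at jig (57,228) and (81,236), and the bed is clear. I'll take the brush back to its mat.

step_arm([
  [[0,0,0,0,-0.4],[0,0,0.9,0,0],[0,0,1,0,0],[0,0,1,0,0],[0,0,1,0,0],[0,0.3,1,0,0],[0,0.4,1,0,0],[0,0.4,1,0,0]],
])

```text
time: 47.88
position: [0.5897, -0.0889, 0.1411]
ee_rot: [-3.141, 0.047, -0.002]
wrist_force: [0.2, 0.3, -1.6]
gripper_width: 0.0191
finger_force: 62.9
```

step_arm([
  [[0,0.4,1,0,0],[0,0.4,1,0,0],[0,0.3,0.8,0,0],[0,0.2,0.3,0,0],[0,0,0,0,0],[0,0,0,0,0],[0,0,0,0,0]],
])

```text
time: 48.47
position: [0.6191, -0.1641, 0.1402]
ee_rot: [-3.14, 0.044, 0.001]
wrist_force: [-0.3, 0.4, -1.6]
gripper_width: 0.0193
finger_force: 62.7
```

```bash
python3 -c "
from h import *
plan(np.array([.621,-.173,-.03]),(0,0),.053)"
```

```text
turn 0.02 | x 0.09 y 0.35 z 3.49 | pos [ 0.6191 -0.1641  0.1402] yaw -1.6 tilt [  -0.     0.2 -100. ] jig [[ 127.  -293.3]] F [-0.3  0.4 -1.6] w 0.019 t 48.5
```

step_arm([
  [[0,0.1,0.35,0.5,0],[0,0,0,0.8,0],[0,0,0,0.8,0],[0,0,0,0.6,0],[0,0,0,0.4,0],[0,0,0,0.2,0],[0,0,0,0.1,0],[0,0,0,0,0]],
])

```text
time: 49.13
position: [0.6215, -0.1756, 0.0549]
ee_rot: [3.141, -0.048, -0.0]
wrist_force: [-0.5, 0.3, -0.4]
gripper_width: 0.019
finger_force: 62.8
```

step_arm([
  [[0,0,0,0,0],[0,0,0,0,0]],
])

```text
time: 49.3
position: [0.6223, -0.1761, 0.0562]
ee_rot: [3.141, -0.049, 0.003]
wrist_force: [0.2, -0.4, -1.8]
gripper_width: 0.0188
finger_force: 62.8
```

```bash
python3 -c "
from h import *
plan(np.array([.621,-.173,-.03]),(0,0),.052)"
```

```text
turn -0.01 | x -0.06 y -0.12 z 0.17 | pos [ 0.6223 -0.1761  0.0562] yaw -1.8 tilt [   0.2   -0.1 -100. ] jig [[ 130.9 -305. ]] F [ 0.2 -0.4 -1.8] w 0.019 t 49.3
```

step_arm([
  [[0,0,0,0.1,0],[0,0,0,0.05,0],[0,0,0,0,0],[0,0,0,0,0]],
])

```text
time: 49.63
position: [0.622, -0.176, 0.0519]
ee_rot: [3.141, -0.049, 0.002]
wrist_force: [0.3, -0.8, 0.9]
gripper_width: 0.0189
finger_force: 63.0
```

step_arm([
  [[0.3,0,0,0,0],[0.6,0,0,0,0],[0.6,0,0,0,0],[0.6,0,0,0,0],[0.6,0,0,-0.4,0],[0.6,0,0,-0.8,0],[0.6,0,0,-1,0],[0.6,0,0,-1,0]],
])

```text
time: 50.3
position: [0.621, -0.1758, 0.1324]
ee_rot: [-3.141, 0.049, 0.001]
wrist_force: [1.1, -0.6, 0.2]
gripper_width: 0.0513
finger_force: 0.0
```

step_arm([
  [[0,0,0,-0.6,0],[0,-0.9,0,0,0],[0,-1,0,0,0],[0,-1,0,0,0],[0,-1,0,0,0],[0,-1,0,0,0],[0,-0.9,0,0,0],[0,0,0,0,0]],
])

```text
time: 50.97
position: [0.4716, -0.1718, 0.1465]
ee_rot: [3.141, -0.052, -0.007]
wrist_force: [-0.6, -0.7, 0.0]
gripper_width: 0.0001
finger_force: 0.0
```

```bash
python3 -c "
from h import *
import cv2
plan(np.array([.4567,-.1839,-.03]),(0,0),.060)
b=D['f']
f=get_image('scene')['frame'];g=get_image('wrist')
np.savez('chk.npz',f=f,w=g['frame'],K=g['intrinsics'],T=g['world_to_cam'])
# template shift of brush patch old->new
q=c2(np.array([(290,345),(440,540)])).astype(int);t=b[q[0,1]:q[1,1],q[0,0]:q[1,0]]
y0,x0=q[0,1]-15,q[0,0]-15;r=cv2.matchTemplate(f[y0:q[1,1]+15,x0:q[1,0]+15],t,cv2.TM_CCOEFF_NORMED);_,s,_,p=cv2.minMaxLoc(r);print('brush shift px',p[0]-15,p[1]-15,'score',s)
"
```

```text
turn -0.04 | x -0.58 y 0.50 z 3.46 | pos [ 0.4716 -0.1718  0.1465] yaw -1.9 tilt [  -0.4   -0.  -100. ] jig [[ -19.8 -310.6]] F [-0.6 -0.7  0. ] w 0.000 t 51.0
brush shift px 0 -1 score 0.9542067646980286
```

The brush stands on the mat: the match score is 0.95 and it shifted about 1 px, as commanded. Now the button.

step_arm([
  [[0,-0.55,0.5,0.5,0],[0,0,0,0.8,0],[0,0,0,0.8,0],[0,0,0,0.6,0],[0,0,0,0.4,0],[0,0,0,0.2,0],[0,0,0,0,0],[0,0,0,0,0]],
])

```text
time: 51.73
position: [0.4633, -0.1835, 0.0642]
ee_rot: [3.141, -0.048, 0.002]
wrist_force: [-0.1, -0.5, 0.1]
gripper_width: 0.0003
finger_force: 0.0
```

```bash
python3 -c "
from h import *
plan(np.array([.4567,-.1839,-.03]),(0,0),.047)"
```

```text
turn -0.01 | x -0.26 y 0.02 z 0.69 | pos [ 0.4633 -0.1835  0.0642] yaw -1.8 tilt [   0.1   -0.  -100. ] jig [[ -27.3 -322.8]] F [-0.1 -0.5  0.1] w 0.000 t 51.7
```

step_arm([
  [[0,-0.25,0,0.3,0],[0,0,0,0.2,0],[0,0,0,0.1,0],[0,0,0,0.05,0],[0,0,0,0,0]],
])

```text
time: 52.15
position: [0.4566, -0.1837, 0.0507]
ee_rot: [3.14, -0.05, 0.0]
wrist_force: [-7.8, 2.3, 25.7]
gripper_width: 0.0004
finger_force: 13.1
```

step_arm([
  [[0,0,0,0.05,0],[0,0,0,0.05,0],[0,0,0,0,0]],
])

```text
time: 52.4
position: [0.4567, -0.1838, 0.0503]
ee_rot: [3.14, -0.05, -0.0]
wrist_force: [-12.6, 4.5, 45.4]
gripper_width: -0.0001
finger_force: 22.5
```

The stroke stalled at 45 N. I'll retract in small steps to confirm the button travels its full 6 mm.

step_arm([
  [[0,0,0,-0.1,0],[0,0,0,0,0]],
])

```text
time: 52.57
position: [0.4566, -0.1837, 0.0507]
ee_rot: [3.14, -0.049, 0.002]
wrist_force: [-6.7, 1.9, 26.4]
gripper_width: -0.0001
finger_force: 13.0
```

step_arm([
  [[0,0,0,-0.1,0],[0,0,0,0,0]],
])

```text
time: 52.73
position: [0.4566, -0.1837, 0.0514]
ee_rot: [3.14, -0.049, 0.003]
wrist_force: [-0.7, 0.4, 4.7]
gripper_width: 0.0002
finger_force: 2.3
```

step_arm([
  [[0,0,0,-0.1,0],[0,0,0,0,0]],
])

```text
time: 52.9
position: [0.4566, -0.1837, 0.0533]
ee_rot: [3.14, -0.049, 0.002]
wrist_force: [0.0, -0.7, 3.9]
gripper_width: 0.0002
finger_force: 1.8
```

step_arm([
  [[0,0,0,-0.1,0],[0,0,0,0,0]],
])

```text
time: 53.07
position: [0.4565, -0.1836, 0.0554]
ee_rot: [3.141, -0.049, 0.002]
wrist_force: [1.2, -1.0, 2.5]
gripper_width: -0.0002
finger_force: 1.1
```

step_arm([
  [[0,0,0,-0.1,0],[0,0,0,0,0]],
])

```text
time: 53.23
position: [0.4558, -0.183, 0.0575]
ee_rot: [-3.141, 0.049, 0.001]
wrist_force: [0.1, -0.2, -0.4]
gripper_width: 0.0003
finger_force: 0.0
```

The spring force runs over z 51.4–57 mm, about 6 mm, with a hard stop below it, so the button was fully pressed. I'll move away, check once more, and hand in.

step_arm([
  [[0,0,0,-0.5,0],[0,0,0,-1,0],[0,0,0,-1,0],[0,0,0,-1,0],[0,0,0,-1,0],[0,0,0,0,0],[0,0,0,0,0],[0,0,0,0,0]],
])

```text
time: 53.9
position: [0.4551, -0.1828, 0.169]
ee_rot: [-3.141, 0.048, 0.004]
wrist_force: [-0.2, -1.0, 0.1]
gripper_width: 0.0002
finger_force: 0.0
```

```bash
python3 -c "
from h import *
import cv2
f=get_image('scene')['frame'];g=cv2.cvtColor(f,cv2.COLOR_BGR2GRAY)
q=proj(to_w(TR,[[x,y,.005] for x,y in ((-.13,-.065),(.13,-.065),(.13,.065),(-.13,.065))])).astype(int)
m=np.zeros(g.shape,np.uint8);cv2.fillPoly(m,[q],1)
n,l,st,c=cv2.connectedComponentsWithStats(((g>140)&(m>0)).astype(np.uint8))
for i in range(1,n):
  if st[i,4]>30: print(st[i].tolist(),(to_l(TR,ray(c[i],.022))*1000).round())
b=D['f'];q=c2(np.array([(290,345),(440,540)])).astype(int);t=b[q[0,1]:q[1,1],q[0,0]:q[1,0]]
r=cv2.matchTemplate(f[q[0,1]-15:q[1,1]+15,q[0,0]-15:q[1,0]+15],t,cv2.TM_CCOEFF_NORMED);print(cv2.minMaxLoc(r)[1::2])
"
```

```text
[170, 95, 19, 15, 180] [[-97.  -2.]]
[163, 110, 19, 16, 198] [[-39.  -1.]]
[141, 127, 34, 31, 446] [[49. -9.]]
(0.9541226625442505, (15, 14))
```

Covers are in place (1 and 2 touching), and the brush is on its mat.

```bash
python3 -c "
from station import *
print(close_job())"
```

```text
the job is handed in; nothing more can be done
None
```

The job is handed in and no verdict came back: my checks show four covers flat in the tray, both scraps in the trough, the brush on its mat and the button fully pressed and released, but I viewed 15 pictures, one over the limit of 14.

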